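Push the wedged slate blanks out of a tilting five-tube rack

ROBOT

A 6-joint arm with a two-finger parallel gripper is mounted at the origin on a cart in front of the work surface, level with it; the furniture and walls round the work are solid. World frame = base frame: x ahead of the robot, y to its left, z up, the work surface at z = 0. Lengths are in mm, angles in rad, forces in N, time in s.
With the tool pointing down it reaches from about 375 to 925 mm from the base axis. Payload 5.7 kg.
Tool frame: the origin (TCP) lies at the very end of the fingers, on their centre line; the grasp point (between the pads) lies 19 mm behind it; z points along the fingers, y is the line along which they close (so a half turn about z gives the same grasp; the last joint's range is limited). The gripper opens to 85 mm and grips with 20 to 120 N. Pads are 22 mm wide; open, the fingers measure 114 mm over their backs; the gripper's body (76 mm by 85 mm) begins 54 mm behind the grasp point. The pads swing forward as they close: fully open they stand 13 mm farther back than shut.
Start: joints at [-1.418, 0.359, 1.51, -0, 1.272, -0.115], TCP at [158.752, -578.585, 231.267] pointing down, gripper open.
Joint ranges: [-2.97, 2.97], [-1.01, 2.36], [0.21, 2.38], [-0.96, 4.11], [0.2, 2.71], [-2.98, 2.98]. Speed limits (rad/s): [2.39, 2.39, 3.14, 3.14, 3.14, 3.14].

INTERFACE

Orientations are given as a unit quaternion [w, x, y, z].
In Python, from cell import arm gives the robot as it stands.
- The arm moves only by the tool servo_tool, never from a script. Its argument "increments" is a list of rows, each a list of 3 entries, a list of its own where there are three numbers: the shift along the tool's x, y, z in cm, then the turn about the tool's z in rad, then the opening, from 0 (shut) to 1 (fully open). In form: [[[dx, dy, dz], roll, fingers], ...]. A call has 1 to 20 rows; each row is the pose to reach, as a shift and turn from the pose commanded when the call began, along the tool's axes at that moment; what a row does not reach only later rows make up. A row lasts 1/12 s, in which the tool goes at most 41.7 mm and 7.16 degrees, less where a joint would pass 70% of its speed; a pose out of reach is approached as far as the arm can. A call with a gripper value outside its range is refused whole. The fingers move at their own pace and stop on an object; "squeeze" is the grip in N (left out, the last holds). Time passes only in rows, so rows that repeat a pose let the fingers close. It gives the time, the measured TCP pose, the force, the opening and the grip force at its end, in the units of the state.
- arm.state(): the state, without advancing time (a new reading comes with each control period).
- arm.grab_frame(name): name is "scene" or "side" or "wrist"; returns a dict with "frame" (480x640x3 uint8, red, green, blue), "fx", "fy", "cx", "cy" (pixels), "k1" (the pictures are not rectified: a ray, as slopes to the right and down, at radius r is drawn at 1 + k1 r^2 times it, then the intrinsics apply), "position" and "rotation" of the camera in the world. Camera axes: x right, y up, looking along -z (the intrinsics and any distortion apply to the point x, -y, -z); pixel columns grow to the right and rows downward; lengths in mm; the calibration is good to about 2 mm. A picture is of the moment at which its call begins. There is no depth.
- arm.hand_in(): hands the job in; it is judged then, once.
Trained networks look in a picture, given as the dict that the camera call returned (one of the last four; its "shot" number tells which), for a name from the list of things; names that differ only in an ending like _2 or _b are one class to them, and where a whole thing is asked for, a point or a joint stands for the part that bears it (a point fixed in the world has none). Each returns a list of dicts, best first, with "score" (0 to 1); they miss things now and then, are a little off and sometimes report something else, mostly with a low value. They report only what shows in the picture. A call takes as long as a camera call. They do not tell look-alikes from the thing itself.
- arm.search_frame(query, picture): "rect" ([left, top, right, bottom] in pixels, round what is visible of it).
- arm.pinpoint(query, picture): "uv" ([column, row] in pixels: a listed point, or the origin of a listed thing).
The state is a dict: "t": time; "joint_pos": joint angles; "dq": joint speeds; "joint_efforts": joint torques, N m; "ee_pos": TCP position; "eef_rot": TCP orientation; "ft_force": force on the tool from outside, world axes, zero at the start; "ft_torque": the same for the moment, N m; "opening": finger opening in mm; "finger_force": force on a finger pad.
Only numpy, scipy, OpenCV 4.12 (cv2) and the standard library are available. Lean on these libraries where they do the work, as an engineer would, in place of code of your own. Each camera call takes 0.05 s, during which the arm holds its last target. There are 200 camera calls.

TASK

Empty the tube rack of the slate blanks that are wedged at the bottom of its tubes: stand the steel tray under the rack, press the long release bar evenly near its middle so that both latches let go, pull the rack upright by its knob, and push the blanks down and out of every tube with the push rod so that they all drop into the tray. Then tip the rack back until both latches hold it again, stand the push rod back in its stand, and leave the slot gauge and blue dish where they lie.

Things in the scene. Friction and masses are not known exactly. Their poses are not given: they have to be found in the camera images.
- stand: Fixed green steel stand of the tube rack. Origin on the bench below the middle of the rack's pivot; -x is its front (robot side), +y its left. Cheeks at y = +-124 mm, x -22 to 62 mm, 118 mm high, on feet out to y = +-148 mm. Between them 240 mm, open to the front for things under 34 mm high; a rear rail with its face at x = 57 mm stops the tray.
- pivot (a point): On the rack's pivot axis at its right end: 105 mm above the bench, at x = 0, y = -106 mm of the stand. The axis runs along the stand's y.
- rack (a joint): Tilt of the rack, rad. 0 = leaning 34 deg back, mouths away from the robot, latched (rests near 0.01); 0.6 = tubes exactly upright, at a stop. Friction keeps it at any angle (1 to 2 N at the knob). When freed, a spring plunger kicks it to 0.04 to 0.2. Pushed right back to 0, its two latch pins ride over the spring hooks and snap in (4 to 10 N at the knob).
- knob (a point): Centre of the black ball knob, 28 mm in diameter, on the rack's 10 mm lever at its right end. It moves on a circle of radius 105 mm about the point pivot: at rack = 0 it is 59 mm behind and 87 mm above it (stand's x, z), at 0.6 straight above it (its top then 224 mm above the bench: carry the rod in round the front). The mouths of the tubes lie 55 mm lower along the lever.
- tube1_mouth (a point): Centre of the mouth (top) of the left tube. Five equal aluminium tubes in a row, 35 mm apart along y, 105 mm long, bore 25.5 mm, outside 30.5 mm, open at both ends. Upright, the mouth is 155 mm and the lower end 50 mm above the bench, over the stand's y axis (x = 0; y = +70, 35, 0, -35, -70 mm).
- tube2_mouth (a point): The same point of the next tube to the right. Near the bottom each tube has two steel spring lips, front and back, that leave a gap of 17 mm and hold one blank, or none. Pushing a blank through takes 4 to 10 N on the rod; it is out when the rod's tip is 5 to 9 mm below the tube's end (45 to 41 mm over the bench).
- tube3_mouth (a point): The same point of the middle tube. While the rack leans, a fixed slanted steel plate of the stand closes the lower ends of all the tubes; once the rack is upright they stand clear of it and open downwards.
- tube4_mouth (a point): The same point of the fourth tube from the left.
- tube5_mouth (a point): The same point of the right tube, nearest the knob (36 mm from its axis).
- release_bar (a joint): How far the release bar is pressed, rad: 0 = up, 0.125 = fully down, at a stop (16 mm at the bar). A flat steel bar 204 mm long along the stand's y and 18 mm wide, in front of the tubes, on arms hinged at the back; it springs back up (part-way while the freed rack is still near its hooks). 4 to 8 N at its middle. A latch hook at each end: both must come down (over 0.09, little skew).
- bail (a joint): Skew of the release bar about the stand's x, rad: 0 = ends level, positive = left end higher. It is springy: a press more than about 50 mm off the middle lowers one end only, and the other latch goes on holding.
- bar_mid (a point): Middle of the release bar's top face: 75 mm in front of the pivot axis and 79 mm above the bench when up. Free from above.
- tray: Loose steel tray, 110 (x) by 200 mm (y), 24 mm high, walls 3 mm, 0.25 kg; origin at the centre of its underside, -x is the handle side. It slides in under the rack from the front, handle towards the robot; with its centre 0 to 20 mm in front of the stand's origin it lies under all the tubes.
- tray_handle (a point): Middle of the grip of the tray's bow handle: a round steel bar 10 mm thick, 52 mm long along the tray's y, 122 mm in front of the tray's centre and 72 mm above its underside. Pinch it with one finger in front and one behind (open no wider than 40 mm when it stands under the rack: the release bar is near) and slide the tray along the bench.
- push_rod: Push rod: steel, 14 mm in diameter, with a wooden handle 25 mm in diameter from 132 to 182 mm above the tip; 0.14 kg. Origin at the centre of its flat tip, z towards the handle. It stands in the rod stand at the start.
- rod_grip (a point): Middle of the push rod's handle, 157 mm from its tip.
- rod_seat (a point): Bottom of the socket of the fixed rod stand, where the rod's tip rests, 11 mm above the bench. Round steel foot 76 mm in diameter with an upright tube, outside 24 mm, bore 18 mm, mouth 72 mm above the bench.
- blank1: Slate blank, a grey disc 22 mm across, 7 to 8 mm thick, 10 g; origin at the centre of one face. If present, it starts held in tube 1 (1 = left, 5 = right).
- blank2: Slate blank, a grey disc 22 mm across, 7 to 8 mm thick, 10 g; origin at the centre of one face. If present, it starts held in tube 2 (1 = left, 5 = right).
- blank3: Slate blank, a grey disc 22 mm across, 7 to 8 mm thick, 10 g; origin at the centre of one face. If present, it starts held in tube 3 (1 = left, 5 = right).
- blank4: Slate blank, a grey disc 22 mm across, 7 to 8 mm thick, 10 g; origin at the centre of one face. If present, it starts held in tube 4 (1 = left, 5 = right).
- blank5: Slate blank, a grey disc 22 mm across, 7 to 8 mm thick, 10 g; origin at the centre of one face. If present, it starts held in tube 5 (1 = left, 5 = right).
- gauge_block: Bystander: steel slot gauge, 18 x 64 x 24 mm, lying on the bench.
- blue_dish: Bystander: small blue plastic dish with some blanks in it, 97 mm across, 29 mm high.
There are look-alikes about, which are no part of the job. What is shaped like the push_rod but pink is not meant. Of the things that look like the part that bears rod_seat, the larger one is meant.

How it is judged:
By the outcome, as a careful person would: the job done as asked, in the order asked, and still so for the second after the job is handed in, with the robot touching nothing.
Of blank1, blank2, blank3, blank4, blank5 only 3 to 5 are there at a start; the rules pass over those that are not, and their reading is None.
At some moment in a run one of tray may be knocked a few centimetres aside while the robot is not near it.
It also fails if it takes over 210 s, if anything falls off the work surface, if the arm or the gripper's body presses on something with over 40 N, if the wrist force passes 120 N, or if a joint passes its speed limit or range.

## Working session

There is one attempt and no reset: what is moved stays moved. The work goes in short steps, Python scripts to look and compute and a tool call to move; the robot and the scene stay as the last step left them, time stands still between calls to the robot, and variables do not carry over. Pictures are saved under pics/ and viewed, at most 14 in all, crops included, and the job is handed in when it is done.

Besides the shell and the picture viewer there is one more tool, called after "Call:" in YAML: its name, and indented under it one key for each argument. servo_tool: Moves the arm, as the interface text tells. Its arguments: {"type":"object","properties":{"increments":{"type":"array"},"squeeze":{"type":"number"}},"required":["increments"]}

```bash
ls; mkdir -p pics; cat > h.py <<'E'
import numpy as np, cv2
from cell import arm
from scipy.spatial.transform import Rotation as R
def rot(c):
    r=np.array(c["rotation"],float)
    if r.shape==(3,3): return r
    return R.from_quat([r[1],r[2],r[3],r[0]]).as_matrix()
def ray(c,uv):
    d=np.array([(uv[0]-c["cx"])/c["fx"],(uv[1]-c["cy"])/c["fy"]]); s=d.copy()
    for _ in range(20): s=d/(1+c["k1"]*(s@s))
    v=rot(c)@np.array([s[0],-s[1],-1]); return np.array(c["position"],float),v
def onz(c,uv,z):
    p,v=ray(c,uv); return p+v*(z-p[2])/v[2]
def proj(c,P):
    q=rot(c).T@(np.array(P,float)-np.array(c["position"],float)); s=np.array([q[0],-q[1]])/-q[2]
    s=s*(1+c["k1"]*(s@s)); return np.array([c["fx"]*s[0]+c["cx"],c["fy"]*s[1]+c["cy"]])
def tri(obs):
    A=0;b=0
    for c,uv in obs:
        p,v=ray(c,uv); v=v/np.linalg.norm(v); M=np.eye(3)-np.outer(v,v); A=A+M;b=b+M@p
    return np.linalg.solve(A,b)
def save(c,n,crop=None,k=1):
    f=cv2.cvtColor(c["frame"],cv2.COLOR_RGB2BGR)
    if crop: f=f[crop[1]:crop[3],crop[0]:crop[2]]
    cv2.imwrite("pics/"+n,cv2.resize(f,None,fx=k,fy=k,interpolation=cv2.INTER_CUBIC))
def tool():
    s=arm.state(); q=s["eef_rot"]; return np.array(s["ee_pos"]),R.from_quat([q[1],q[2],q[3],q[0]]).as_matrix()
def to(P,yaw=None):
    "cm shift in tool axes to world P"
    p,M=tool(); return np.round(M.T@(np.array(P)-p)/10,2)
E
cat > a.py <<'E'
from h import *
s=arm.state(); print(s)
a=arm.grab_frame("scene"); b=arm.grab_frame("side")
save(a,"a.png"); save(b,"b.png")
for c in (a,b):
    print(c["position"],rot(c).round(2).tolist(),c["fx"],c["k1"])
Z={"knob":192,"tube1_mouth":142,"tube3_mouth":142,"tube5_mouth":142,"bar_mid":79,"tray_handle":72,"rod_grip":168,"rod_seat":11,"gauge_block":12,"blue_dish":0,"tray":0,"stand":0,"push_rod":11}
for q,z in Z.items():
    for n,c in (("sc",a),("si",b)):
        print(q,n,[(round(r["score"],2),np.round(r["uv"]).tolist(),onz(c,r["uv"],z).round().tolist()[:2]) for r in arm.pinpoint(q,c)[:3]])
for q in ("push_rod","rod_seat","stand"):
    for n,c in (("sc",a),("si",b)): print(q,n,[(round(r["score"],2),np.round(r["rect"]).tolist()) for r in arm.search_frame(q,c)[:3]])
E
python3 a.py
```

```text
pics
{'t': 0.0, 'joint_pos': array([-1.41812544e+00,  3.59520777e-01,  1.51142915e+00, -2.32079874e-05,
        1.27246607e+00, -1.15111334e-01]), 'dq': array([-1.24646328e-03,  5.83983694e-05,  8.67056795e-04,  1.74741749e-04,
        2.41795648e-04,  1.78376549e-04]), 'joint_efforts': array([ 9.33015835e-04, -5.27616405e+01, -2.78619522e+01,  7.81482117e-05,
        1.31429840e-02,  1.57337882e-05]), 'ee_pos': array([ 158.63209126, -577.95955586,  230.44542074]), 'eef_rot': array([-9.11303523e-04,  9.91049099e-01,  1.33494762e-01, -2.82063588e-05]), 'ft_force': array([ 0.57702806, -0.01938422, -0.57846358]), 'ft_torque': array([-0.04005374,  0.03052934, -0.02491119]), 'finger_force': 0.0, 'opening': 85.42414471705862}
[-218.03536205  613.80304329  950.68221324] [[-0.65, 0.49, -0.58], [-0.76, -0.43, 0.49], [-0.01, 0.76, 0.65]] 509.6901724197876 -0.01876682816384144
[ 251.29131218 1144.80346513  663.22607405] [[-0.98, 0.07, -0.2], [-0.21, -0.4, 0.89], [-0.02, 0.91, 0.41]] 581.032700647897 -0.18433866671324986
knob sc []
knob si [(0.8, [256.0, 199.0], [685.0, -114.0])]
tube1_mouth sc 
[... 1418 characters left out ...]
])]
stand sc [(0.75, [296.0, 265.0], [625.0, 12.0])]
stand si [(0.87, [271.0, 297.0], [620.0, 13.0]), (0.53, [302.0, 238.0], [631.0, -335.0])]
push_rod sc []
push_rod si [(0.69, [301.0, 239.0], [623.0, -299.0])]
push_rod sc []
push_rod si [(0.83, [387.0, 185.0, 395.0, 234.0]), (0.65, [349.0, 175.0, 357.0, 215.0])]
rod_seat sc [(0.8, [356.0, 222.0, 377.0, 244.0]), (0.45, [186.0, 319.0, 288.0, 394.0])]
rod_seat si [(0.61, [235.0, 197.0, 302.0, 304.0]), (0.53, [313.0, 237.0, 324.0, 262.0]), (0.5, [335.0, 216.0, 357.0, 243.0])]
stand sc [(0.86, [237.0, 180.0, 343.0, 294.0])]
stand si [(0.9, [221.0, 196.0, 315.0, 334.0]), (0.67, [255.0, 337.0, 378.0, 413.0]), (0.38, [236.0, 196.0, 302.0, 300.0])]
```

View pics/a.png

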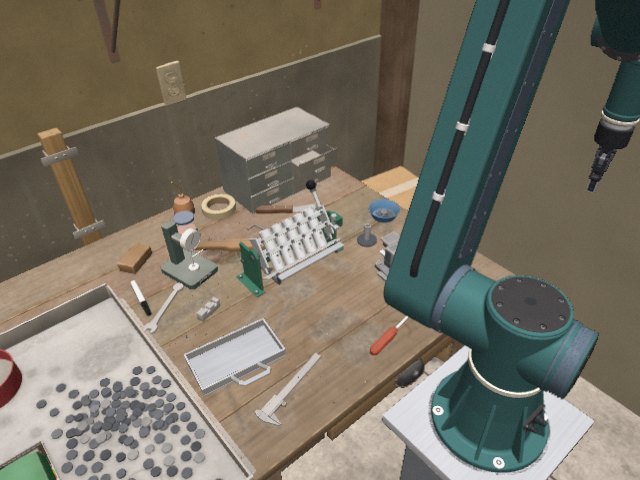

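View pics/b.png

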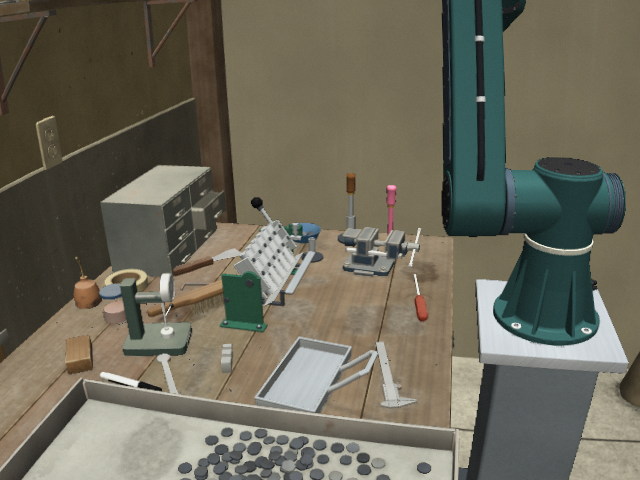

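The side view shows the rack at about (270,255), with the tray at (306,375) and its handle at (370,360). There are two rods: brown at (351,184) and pink at (392,190). The rod stands are at (349,238), which is larger and holds the brown rod, and at (316,256), which is smaller and empty. The brown rod and the larger stand fit the description, and I'll check them with a crop before reaching. I'm moving over the rack first.

Call:
servo_tool:
  increments:
    - [[46.2, -47.2, -15], -1.3, 1]
    - [[46.2, -47.2, -15], -1.3, 1]
    - [[46.2, -47.2, -15], -1.3, 1]
    - [[46.2, -47.2, -15], -1.3, 1]
    - [[46.2, -47.2, -15], -1.3, 1]
    - [[46.2, -47.2, -15], -1.3, 1]
    - [[46.2, -47.2, -15], -1.3, 1]
    - [[46.2, -47.2, -15], -1.3, 1]
    - [[46.2, -47.2, -15], -1.3, 1]
    - [[46.2, -47.2, -15], -1.3, 1]
    - [[46.2, -47.2, -15], -1.3, 1]
    - [[46.2, -47.2, -15], -1.3, 1]
    - [[46.2, -47.2, -15], -1.3, 1]
    - [[46.2, -47.2, -15], -1.3, 1]
    - [[46.2, -47.2, -15], -1.3, 1]
    - [[46.2, -47.2, -15], -1.3, 1]
    - [[46.2, -47.2, -15], -1.3, 1]
    - [[46.2, -47.2, -15], -1.3, 1]

```text
t: 3.2
ee_pos: [480.9, 1.3, 382.1]
eef_rot: [0.001, 0.707, 0.708, 0.001]
ft_force: [-0.1, 0.2, 0.4]
opening: 85.0
finger_force: 0.0
```

```bash
cat > b.py <<'E'
from h import *
w=arm.grab_frame("wrist"); save(w,"w1.png"); a=arm.grab_frame("scene"); b=arm.grab_frame("side")
print(w["position"],rot(w).round(2).tolist(),w["fx"],w["k1"])
save(b,"c.png",(290,150,440,270),5)
for q,z in {"knob":192,"tube1_mouth":146,"tube3_mouth":146,"tube5_mouth":146,"bar_mid":79,"tray_handle":72,"tray":0,"stand":0,"rod_grip":168}.items():
    for n,c in (("w",w),("sc",a),("si",b)):
        print(q,n,[(round(r["score"],2),np.round(r["uv"]).tolist(),onz(c,r["uv"],z).round().tolist()[:2]) for r in arm.pinpoint(q,c)[:2]])
E
python3 b.py
```

```text
[480.33619534  76.52958888 525.07337262] [[1.0, -0.0, -0.0], [0.0, 0.95, 0.3], [0.0, -0.3, 0.95]] 382.79042563822793 0.0010969980156999438
knob w [(0.94, [524.0, 305.0], [679.0, -93.0])]
knob sc []
knob si [(0.91, [254.0, 198.0], [692.0, -124.0]), (0.74, [282.0, 237.0], [561.0, 97.0])]
tube1_mouth w [(0.63, [501.0, 110.0], [651.0, 87.0]), (0.23, [479.0, 249.0], [648.0, -51.0])]
tube1_mouth sc [(0.78, [263.0, 229.0], [657.0, 85.0]), (0.69, [326.0, 220.0], [580.0, -58.0])]
tube1_mouth si [(0.65, [245.0, 251.0], [651.0, 78.0])]
tube3_mouth w [(0.72, [494.0, 185.0], [655.0, 16.0])]
tube3_mouth sc [(0.78, [287.0, 218.0], [652.0, 13.0]), (0.64, [253.0, 375.0], [308.0, 355.0])]
tube3_mouth si [(0.86, [254.0, 237.0], [655.0, 4.0]), (0.43, [225.0, 365.0], [549.0, 478.0])]
tube5_mouth w [(0.91, [478.0, 251.0], [648.0, -54.0])]
tube5_mouth sc [(0.58, [307.0, 210.0], [644.0, -48.0])]
tube5_mouth si [(0.83, [266.0, 228.0], [644.0, -52.0])]
bar_mid w [(0.72, [376.0, 174.0], [547.0, 18.0])]
bar_mid sc [(0.68, [310.0, 257.0], [556.0, 18.0])]
bar_mid si [(0.65, [300.0, 268.0], [550.0, 11.0])]
tray_handle w []
tray_handle sc [(0.62, [254.0, 376.0], [354.0, 330.0])]
tray_handle si [(0.7, [347.0, 236.0], [476.0, -203.0]), (0.63, [372.0, 362.0], [345.0, 326.0])]
tray w [(0.27, [484.0, 219.0], [715.0, -56.0])]
tray sc [(0.93, [236.0, 357.0], [470.0, 309.0]), (0.56, [264.0, 229.0], [812.0, -14.0])]
tray si [(0.61, [306.0, 379.0], [469.0, 302.0])]
stand w [(0.7, [492.0, 184.0], [719.0, -6.0]), (0.61, [423.0, 168.0], [623.0, 15.0])]
stand sc [(0.66, [294.0, 265.0], [629.0, 18.0])]
stand si [(0.59, [275.0, 300.0], [608.0, 25.0])]
rod_grip w [(0.73, [499.0, 111.0], [640.0, 85.0]), (0.6, [231.0, 442.0], [378.0, -282.0])]
rod_grip sc [(0.67, [307.0, 185.0], [713.0, -104.0])]
rod_grip si [(0.67, [393.0, 193.0], [369.0, -277.0]), (0.6, [348.0, 181.0], [499.0, -363.0])]
```

View pics/w1.png

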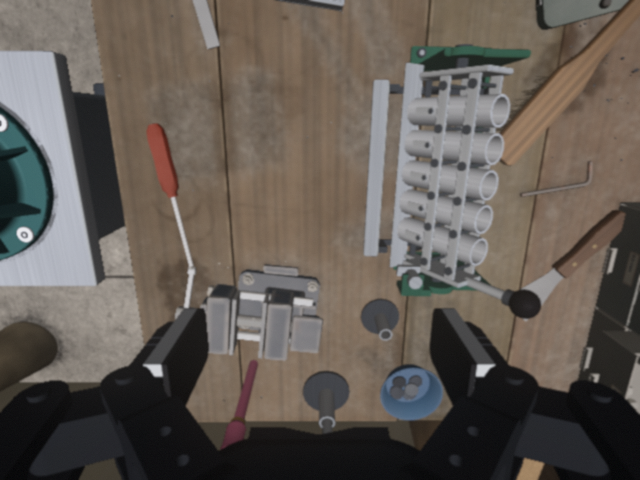

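View pics/c.png

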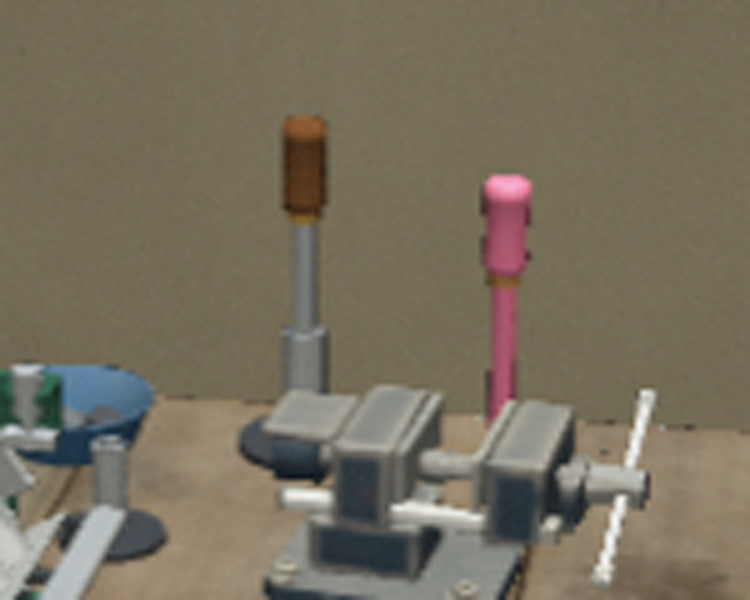

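The enlarged crop shows the brown-handled rod in the larger stand (crop 305,170, foot 280,440), the pink rod at (507,230), and the small empty stand at (110,540). I'll use the brown rod and the larger stand. In the wrist view the release bar runs from (380,80) to (372,255).

```bash
cat > c.py <<'E'
from h import *
w=arm.grab_frame("wrist")
g=w["frame"]
for uv,z in (((380.5,80),79),((372.5,255),79),((327,422),72),((326,392),3)): print(uv,onz(w,uv,z).round(1))
a=arm.grab_frame("scene"); b=arm.grab_frame("side")
print("tray",arm.search_frame("tray",a)[:1],arm.search_frame("tray",b)[:1])
# wrist camera offset in tool frame
p,M=tool(); print("cam in tool",(M.T@(np.array(w["position"])-p)).round(1))
save(a,"d.png",(170,300,340,440),4)
# rod handle color in side image
hsv=cv2.cvtColor(b["frame"][160:240,335:375],cv2.COLOR_RGB2HSV)
m=cv2.inRange(hsv,(3,130,60),(15,255,255)); ys,xs=np.nonzero(m); print("brown",len(xs),xs.mean()+335,ys.min()+160,ys.max()+160, ys.mean()+160)
uv=(xs.mean()+335,ys.mean()+160)
print(onz(b,uv,168))
E
python3 c.py
```

```text
(380.5, 80) [545.5 115.5  79. ]
(372.5, 255) [544.6 -84.6  79. ]
(327, 422) [ 489.3 -344.2   72. ]
(326, 392) [ 489. -348.    3.]
tray [{'rect': [185.5, 318.3, 284.5, 392.5], 'score': 0.93}] [{'rect': [257.7, 333.7, 377.0, 413.1], 'score': 0.7}]
cam in tool [  75.3   -0.2 -143. ]
brown 142 350.48591549295776 173 192 182.50704225352112
[ 491.25566259 -347.58465476  168.        ]
```

View pics/d.png

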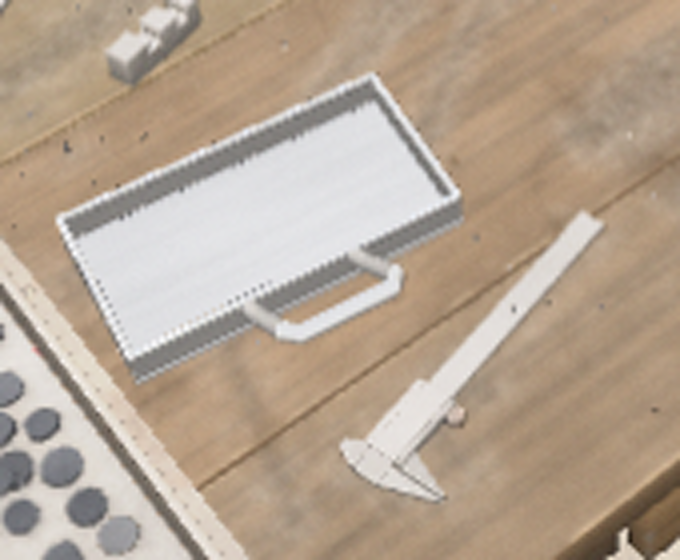

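Call:
servo_tool:
  increments:
    - [[32.6, -13, 18], 0.17, 0.5]
    - [[32.6, -13, 18], 0.17, 0.5]
    - [[32.6, -13, 18], 0.17, 0.5]
    - [[32.6, -13, 18], 0.17, 0.5]
    - [[32.6, -13, 18], 0.17, 0.5]
    - [[32.6, -13, 18], 0.17, 0.5]
    - [[32.6, -13, 18], 0.17, 0.5]
    - [[32.6, -13, 18], 0.17, 0.5]
    - [[32.6, -13, 18], 0.17, 0.5]
    - [[32.6, -13, 18], 0.17, 0.5]
    - [[32.6, -13, 18], 0.17, 0.5]
    - [[32.6, -13, 18], 0.17, 0.5]

```text
t: 5.95
ee_pos: [349.6, 325.7, 200.8]
eef_rot: [0.0, 0.765, 0.644, -0.001]
ft_force: [-0.1, -0.5, -0.2]
opening: 42.5
finger_force: 0.0
```

```bash
cat > d.py <<'E'
from h import *
a=arm.grab_frame("scene")
for n,uv,z in (("fl",(185,354.5),24),("fr",(263.3,318.8),24),("nr",(285.3,348.8),24),("nl",(203,390),24),("h1",(242.5,383),72),("h2",(268.8,369.5),72)): print(n,onz(a,uv,z).round(1))
w=arm.grab_frame("wrist"); save(w,"w2.png")
print(arm.state()["ee_pos"])
for q,z in {"tray_handle":72,"tray":0}.items():
    print(q,[(round(r["score"],2),np.round(r["uv"]).tolist(),onz(w,r["uv"],z).round().tolist()[:2]) for r in arm.pinpoint(q,w)[:2]])
E
python3 d.py
```

```text
fl [534.6 399.7  24. ]
fr [505.6 204.8  24. ]
nr [399.1 219.2  24. ]
nl [426.5 416.6  24. ]
h1 [355.  357.6  72. ]
h2 [346.8 297.9  72. ]
[350.94527025 324.85418181 201.79275601]
tray_handle [(0.63, [314.0, 229.0], [346.0, 324.0])]
tray [(0.73, [452.0, 198.0], [471.0, 312.0])]
```

View pics/w2.png

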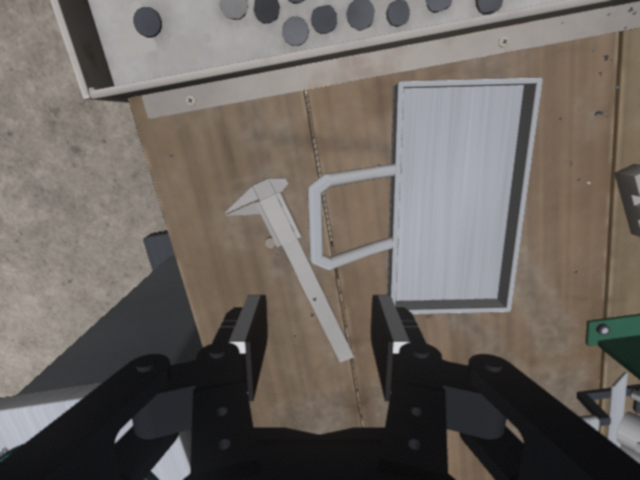

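The wrist view shows the handle bar at (316,225), centred between the fingers, and calipers lying flat beside it. I'm descending to grip the handle.

Call:
servo_tool:
  increments:
    - [[0, -0.3, 6], -0.03, 0.5]
    - [[0, -0.3, 12], -0.03, 0.5]
    - [[0, -0.3, 14.8], -0.03, 0.5]
    - [[0, -0.3, 14.8], -0.03, 0.5]
    - [[0, -0.3, 14.8], -0.03, 0.5]
    - [[0, -0.3, 14.8], -0.03, 0]
    - [[0, -0.3, 14.8], -0.03, 0]
    - [[0, -0.3, 14.8], -0.03, 0]
    - [[0, -0.3, 14.8], -0.03, 0]
    - [[0, -0.3, 14.8], -0.03, 0]
    - [[0, -0.3, 14.8], -0.03, 0]
  squeeze: 60

```text
t: 7.07
ee_pos: [348.4, 326.6, 54.7]
eef_rot: [-0.0, 0.756, 0.655, 0.002]
ft_force: [-1.0, 1.8, 4.3]
opening: 7.9
finger_force: 58.8
```

Call:
servo_tool:
  increments:
    - [[-2, 0.66, 0], 0, 0]
    - [[-4.5, 1.5, 0], 0, 0]
    - [[-7, 2.3, 0], -0.02, 0]
    - [[-9.5, 3.1, 0], -0.04, 0]
    - [[-12, 4, 0], -0.06, 0]
    - [[-14.5, 4.8, 0], -0.08, 0]
    - [[-17, 5.6, 0], -0.1, 0]
    - [[-19.5, 6.4, 0], -0.12, 0]
    - [[-22, 7.3, 0], -0.14, 0]
    - [[-24.5, 8.1, 0], -0.14, 0]
    - [[-27, 8.9, 0], -0.14, 0]
    - [[-29, 9.6, 0], -0.14, 0]
    - [[-30, 9.9, 0], -0.14, 0]
    - [[-30, 9.9, 0], -0.14, 0]
    - [[-30, 9.9, 0], -0.14, 0]

```text
t: 8.32
ee_pos: [403.6, 14.2, 53.8]
eef_rot: [0.001, 0.709, 0.705, 0.001]
ft_force: [-0.3, -2.2, 3.5]
opening: 7.5
finger_force: 58.8
```

```bash
cat > e.py <<'E'
from h import *
w=arm.grab_frame("wrist"); save(w,"w3.png")
for q,z in {"tray_handle":72,"tray":0,"bar_mid":79,"tube1_mouth":146,"tube5_mouth":146,"stand":0}.items():
    print(q,[(round(r["score"],2),np.round(r["uv"]).tolist(),onz(w,r["uv"],z).round().tolist()[:2]) for r in arm.pinpoint(q,w)[:2]])
E
python3 e.py
```

```text
tray_handle [(0.84, [319.0, 331.0], [403.0, 15.0])]
tray []
bar_mid []
tube1_mouth []
tube5_mouth []
stand []
```

View pics/w3.png

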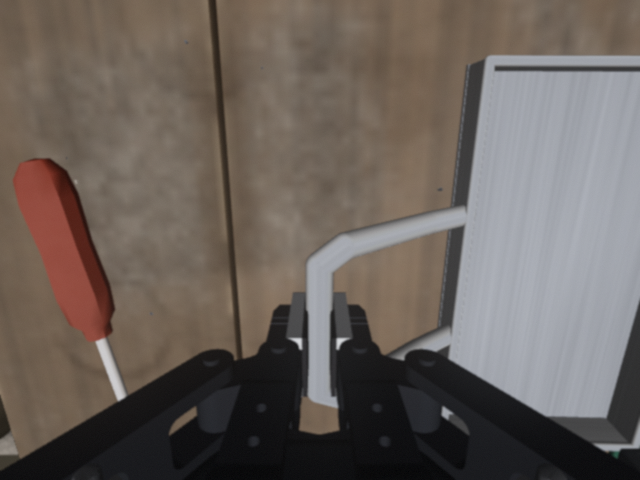

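The handle is in the fingers at (319,331) and the tray is square to the tool. I'm sliding it under the rack.

Call:
servo_tool:
  increments:
    - [[0.1, 1.5, 0], 0, 0]
    - [[0.1, 3.5, 0], 0, 0]
    - [[0.1, 5.5, 0], 0, 0]
    - [[0.1, 7, 0], 0, 0]
    - [[0.1, 8, 0], 0, 0]
    - [[0.1, 8.4, 0], 0, 0]
    - [[0.1, 8.4, 0], 0, 0]
    - [[0.1, 8.4, 0], 0, 0]

```text
t: 9.33
ee_pos: [484.0, 16.6, 52.9]
eef_rot: [-0.002, 0.708, 0.706, -0.001]
ft_force: [-4.1, -0.2, 7.0]
opening: 7.6
finger_force: 59.3
```

```bash
cat > f.py <<'E'
from h import *
b=arm.grab_frame("side");a=arm.grab_frame("scene")
for n,c in (("si",b),("sc",a)):
  for q,z in {"tray":0,"tray_handle":72,"stand":0,"bar_mid":79}.items():
    print(n,q,[(round(r["score"],2),np.round(r["uv"]).tolist(),onz(c,r["uv"],z).round().tolist()[:2]) for r in arm.pinpoint(q,c)[:2]])
E
python3 f.py
```

```text
si tray [(0.66, [277.0, 292.0], [613.0, -11.0]), (0.65, [350.0, 183.0], [573.0, -852.0])]
si tray_handle [(0.95, [326.0, 274.0], [488.0, 13.0])]
si stand [(0.91, [272.0, 295.0], [619.0, 7.0])]
si bar_mid [(0.66, [302.0, 272.0], [539.0, 30.0])]
sc tray [(0.85, [299.0, 269.0], [608.0, 17.0])]
sc tray_handle [(0.78, [327.0, 274.0], [485.0, 21.0])]
sc stand [(0.78, [292.0, 267.0], [626.0, 25.0]), (0.36, [298.0, 212.0], [813.0, -143.0])]
sc bar_mid [(0.86, [311.0, 257.0], [555.0, 14.0])]
```

Call:
servo_tool:
  increments:
    - [[0, 0, 0], 0, 0.42]
    - [[0, 0, 0], 0, 0.42]
    - [[0, 0, 0], 0, 0.42]
    - [[0, 0, 0], 0, 0.42]
    - [[0, 0, -4], 0, 0.42]
    - [[0, 0, -8], 0, 0.42]
    - [[0, 0, -12], 0, 0]
    - [[0, 3, -12], -0.3, 0]
    - [[-0.1, 6.2, -12], -0.6, 0]
    - [[-0.1, 6.2, -12], -1.57, 0]
    - [[-0.1, 6.2, -12], -1.57, 0]
    - [[-0.1, 6.2, -12], -1.57, 0]
    - [[-0.1, 6.2, -12], -1.57, 0]
    - [[-0.1, 6.2, -12], -1.57, 0]
    - [[-0.1, 6.2, -12], -1.57, 0]
    - [[-0.1, 6.2, -12], -1.57, 0]
    - [[-0.1, 6.2, -12], -1.57, 0]
    - [[-0.1, 6.2, -12], -1.57, 0]
    - [[-0.1, 6.2, -12], -1.57, 0]

```text
t: 11.42
ee_pos: [548.4, 14.4, 173.0]
eef_rot: [-0.0, 0.034, 0.999, 0.0]
ft_force: [-0.4, -0.0, -0.3]
opening: 0.1
finger_force: 0.0
```

```bash
cat > g.py <<'E'
from h import *
w=arm.grab_frame("wrist"); save(w,"w4.png")
print(arm.state()["ee_pos"],arm.state()["eef_rot"])
for q,z in {"tray_handle":72,"tray":0,"bar_mid":79,"tube1_mouth":146,"tube5_mouth":146,"knob":192}.items():
    print(q,[(round(r["score"],2),np.round(r["uv"]).tolist(),onz(w,r["uv"],z).round().tolist()[:2]) for r in arm.pinpoint(q,w)[:2]])
E
python3 g.py
```

```text
[548.32519105  14.36473984 173.0413868 ] [-3.88035333e-04  3.00196312e-02  9.99549227e-01  1.22366265e-04]
tray_handle [(0.84, [317.0, 147.0], [487.0, 17.0]), (0.74, [622.0, 287.0], [597.0, 222.0])]
tray []
bar_mid [(0.94, [327.0, 241.0], [547.0, 19.0])]
tube1_mouth []
tube5_mouth []
knob []
```

View pics/w4.png

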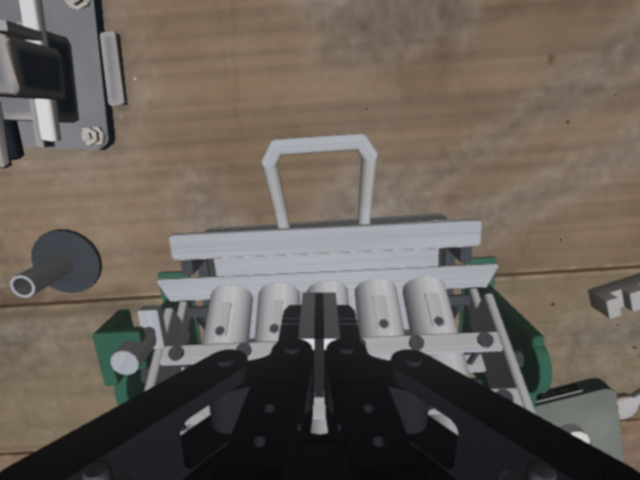

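The bar spans (171,247) to (481,235), with its middle at (326,241), right in front of the finger tip. I'm pressing it there.

Call:
servo_tool:
  increments:
    - [[0.2, 0.3, 3], -0.06, 0]
    - [[0.2, 0.3, 6], -0.06, 0]
    - [[0.2, 0.3, 8.5], -0.06, 0]
    - [[0.2, 0.3, 9.2], -0.06, 0]
    - [[0.2, 0.3, 9.8], -0.06, 0]
    - [[0.2, 0.3, 10.4], -0.06, 0]
    - [[0.2, 0.3, 10.9], -0.06, 0]
    - [[0.2, 0.3, 11.2], -0.06, 0]
    - [[0.2, 0.3, 11.2], -0.06, 0]
    - [[0.2, 0.3, 11.2], -0.06, 0]

```text
t: 12.6
ee_pos: [547.3, 17.4, 62.8]
eef_rot: [0.001, 0.007, 1.0, -0.0]
ft_force: [-3.9, 0.9, 8.9]
opening: 0.0
finger_force: 4.3
```

```bash
cat > g2.py <<'E'
from h import *
print(arm.state()["ft_force"],arm.state()["ee_pos"])
w=arm.grab_frame("wrist"); print(onz(w,(326,241),79))
b=arm.grab_frame("side");a=arm.grab_frame("scene")
for n,c in (("si",b),("sc",a)):
  for q,z in {"knob":195}.items():
    print(n,q,[(round(r["score"],2),np.round(r["uv"]).tolist(),onz(c,r["uv"],z).round().tolist()[:2]) for r in arm.pinpoint(q,c)[:2]])
E
python3 g2.py
```

```text
[-3.91232838  0.90442677  8.86116755] [547.34492713  17.35221204  62.77506892]
[510.87885249  19.58659857  79.        ]
si knob [(0.75, [226.0, 362.0], [522.0, 533.0]), (0.71, [260.0, 197.0], [678.0, -121.0])]
sc knob [(0.41, [325.0, 220.0], [532.0, -16.0])]
```

Call:
servo_tool:
  increments:
    - [[0, 0, -4], 0, 0]
    - [[0, 0, -8], 0, 0]
    - [[0, 0, -12], 0, 0]
    - [[0, 0, -16], 0, 0.6]
    - [[-2, -4, -19], 0, 0.6]
    - [[-3, -9.2, -20.7], 0, 0.6]
    - [[-5, -9.2, -20.7], 0, 0.6]
    - [[-5.3, -9.2, -20.7], 0, 0.6]
    - [[-5.3, -9.2, -20.7], 0, 0.6]
    - [[-5.3, -9.2, -20.7], 0, 0.6]

```text
t: 13.68
ee_pos: [598.4, -75.1, 268.3]
eef_rot: [0.0, 0.007, 1.0, 0.0]
ft_force: [0.2, 0.4, -0.5]
opening: 51.0
finger_force: 0.0
```

```bash
cat > i.py <<'E'
from h import *
import sys
w=arm.grab_frame("wrist"); b=arm.grab_frame("side"); a=arm.grab_frame("scene")
print(arm.state()["ee_pos"],arm.state()["eef_rot"])
o=[]
for n,c in (("w",w),("si",b),("sc",a)):
    for q in ("knob","tube1_mouth","tube5_mouth"):
        rs=arm.pinpoint(q,c)[:2]; print(n,q,[(round(r["score"],2),np.round(r["uv"],1).tolist(),onz(c,r["uv"],197 if q=="knob" else 149).round(1).tolist()[:2]) for r in rs])
        if q=="knob" and rs and n!="sc": o.append((c,rs[0]["uv"]))
if len(o)>1: print("tri",tri(o))
save(w,sys.argv[1])
E
python3 i.py w5.png
```

```text
[597.4944047  -74.17074774 267.73630008] [-7.80388646e-04  6.40088538e-03  9.99979149e-01  3.46946253e-04]
w knob [(0.85, [297.6, 358.1], [669.0, -90.6]), (0.54, [396.9, 289.2], [621.2, -28.4])]
w tube1_mouth [(0.63, [536.8, 290.6], [646.2, 86.9]), (0.23, [44.9, 91.4], [501.7, -249.4])]
w tube5_mouth [(0.62, [346.8, 286.3], [640.5, -55.4])]
si knob [(0.64, [259.4, 195.5], [680.3, -128.8])]
si tube1_mouth [(0.76, [247.0, 249.6], [646.2, 79.0])]
si tube5_mouth [(0.9, [265.8, 224.1], [648.0, -66.4]), (0.41, [348.6, 235.8], [444.3, -28.8])]
sc knob [(0.6, [311.1, 185.7], [667.7, -83.0])]
sc tube1_mouth [(0.73, [265.3, 224.2], [665.9, 71.3])]
sc tube5_mouth [(0.95, [308.3, 210.4], [639.1, -48.2]), (0.75, [296.3, 263.5], [496.8, 103.3])]
tri [664.32347233 -89.54026978 209.61940043]
```

View pics/w5.png

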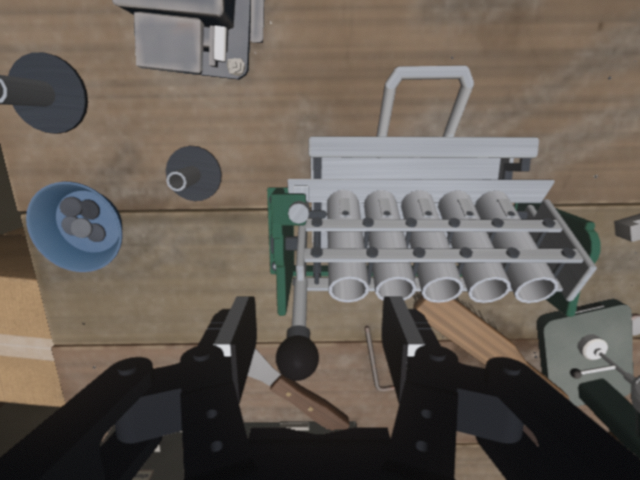

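The wrist view shows the black knob at (298,358) and the rack freed, leaning less than before. I'm gripping the ball across y.

Call:
servo_tool:
  increments:
    - [[-4, -1.5, 0], 0, 0.6]
    - [[-7.1, -1.5, 0], 0, 0.6]
    - [[-7.1, -1.5, 0], 0, 0.6]
    - [[-7.1, -1.5, 4], 0, 0.6]
    - [[-7.1, -1.5, 7], 0, 0.6]
    - [[-7.1, -1.5, 8.9], 0, 0.6]
    - [[-7.1, -1.5, 8.9], 0, 0.6]
    - [[-7.1, -1.5, 8.9], 0, 0.2]
    - [[-7.1, -1.5, 8.9], 0, 0.2]
    - [[-7.1, -1.5, 8.9], 0, 0.2]
    - [[-7.1, -1.5, 8.9], 0, 0.2]
    - [[-7.1, -1.5, 8.9], 0, 0.2]
  squeeze: 25

```text
t: 15.28
ee_pos: [670.1, -90.2, 181.0]
eef_rot: [0.001, 0.007, 1.0, 0.001]
ft_force: [0.9, 6.1, -0.7]
opening: 26.3
finger_force: 25.1
```

Call:
servo_tool:
  increments:
    - [[0.7, 0.1, -0.3], 0, 0.2]
    - [[1.3, 0.1, -0.5], 0, 0.2]
    - [[2, 0.1, -0.75], 0, 0.2]
    - [[2.7, 0.1, -0.9], 0, 0.2]
    - [[3.3, 0.1, -1.05], 0, 0.2]
    - [[3.8, 0.1, -1.1], 0, 0.2]
    - [[4.4, 0.1, -1.15], 0, 0.2]
    - [[4.9, 0.1, -1.15], 0, 0.2]
    - [[5.3, 0.1, -1.15], 0, 0.2]
    - [[5.5, 0.1, -1.15], 0, 0.2]
    - [[5.5, 0.1, -1.15], 0, 0.2]

```text
t: 16.2
ee_pos: [619.9, -89.3, 192.1]
eef_rot: [0.006, 0.007, 1.0, 0.0]
ft_force: [17.4, 5.6, -7.6]
opening: 26.3
finger_force: 25.6
```

Call:
servo_tool:
  increments:
    - [[-0.3, 0, 0], 0, 0.2]
    - [[-0.3, 0, 0], 0, 0.65]
    - [[-0.3, 0, 0], 0, 0.65]
    - [[-0.3, 0, 0], 0, 0.65]
    - [[-0.3, 0, -3], 0, 0.65]
    - [[-0.3, 0, -7], 0, 0.65]
    - [[0, 3, -11], 0, 0.65]
    - [[3, 7, -11], 0, 0.65]
    - [[6, 10.5, -11], 0, 0.65]
    - [[6, 10.5, -11], 0, 0.65]
    - [[6, 10.5, -11], 0, 0.65]
    - [[6, 10.5, -11], 0, 0.65]

```text
t: 17.2
ee_pos: [554.9, 16.3, 301.0]
eef_rot: [-0.0, 0.006, 1.0, -0.0]
ft_force: [-0.1, -0.0, 0.2]
opening: 55.6
finger_force: 0.0
```

```bash
cat > j.py <<'E'
from h import *
import sys
w=arm.grab_frame("wrist"); b=arm.grab_frame("side"); a=arm.grab_frame("scene")
print(arm.state()["ee_pos"],arm.state()["eef_rot"])
for n,c in (("w",w),("si",b),("sc",a)):
    for q,z in (("knob",210),("tube1_mouth",155),("tube2_mouth",155),("tube3_mouth",155),("tube4_mouth",155),("tube5_mouth",155),("tray_handle",72),("bar_mid",79)):
        print(n,q,[(round(r["score"],2),np.round(r["uv"],1).tolist(),onz(c,r["uv"],z).round(1).tolist()[:2]) for r in arm.pinpoint(q,c)[:1]])
save(w,sys.argv[1])
E
python3 j.py w6.png
```

```text
[556.42337318  15.10330438 300.55263545] [-5.32529144e-05  7.35032260e-03  9.99972929e-01 -3.32211809e-04]
w knob [(0.92, [166.3, 337.7], [621.3, -91.3])]
w tube1_mouth [(0.42, [279.3, 303.1], [623.4, -18.2])]
w tube2_mouth [(0.75, [362.2, 300.5], [621.9, 50.8])]
w tube3_mouth [(0.61, [323.7, 301.1], [622.0, 18.8])]
w tube4_mouth [(0.73, [278.1, 301.6], [622.0, -19.2])]
w tube5_mouth [(0.74, [234.5, 300.1], [620.1, -55.3])]
w tray_handle [(0.73, [310.7, 78.5], [442.3, 9.7])]
w bar_mid [(0.61, [321.7, 195.5], [547.5, 18.5])]
si knob [(0.82, [278.4, 195.7], [623.0, -98.3])]
si tube1_mouth [(0.98, [256.9, 250.3], [619.6, 91.3])]
si tube2_mouth [(0.69, [262.4, 242.4], [620.2, 50.1])]
si tube3_mouth [(0.68, [267.9, 238.3], [614.7, 26.8])]
si tube4_mouth [(0.74, [270.9, 228.8], [623.5, -26.6])]
si tube5_mouth [(0.75, [276.9, 225.5], [615.3, -48.0])]
si tray_handle [(0.59, [349.5, 274.5], [436.1, 9.0])]
si bar_mid [(0.66, [302.6, 271.5], [539.1, 25.4])]
sc knob [(0.69, [321.4, 191.3], [615.2, -74.5])]
sc tube1_mouth [(0.85, [266.9, 231.8], [631.6, 90.2])]
sc tube2_mouth [(0.73, [281.6, 225.6], [627.4, 47.8])]
sc tube3_mouth [(0.97, [293.1, 222.3], [618.9, 17.6])]
sc tube4_mouth [(0.55, [303.3, 213.1], [632.1, -26.1])]
sc tube5_mouth [(0.7, [314.0, 211.4], [619.5, -51.7])]
sc tray_handle [(0.58, [341.2, 280.7], [443.4, 9.8])]
sc bar_mid [(0.66, [338.5, 280.3], [443.5, 18.7])]
```

View pics/w6.png

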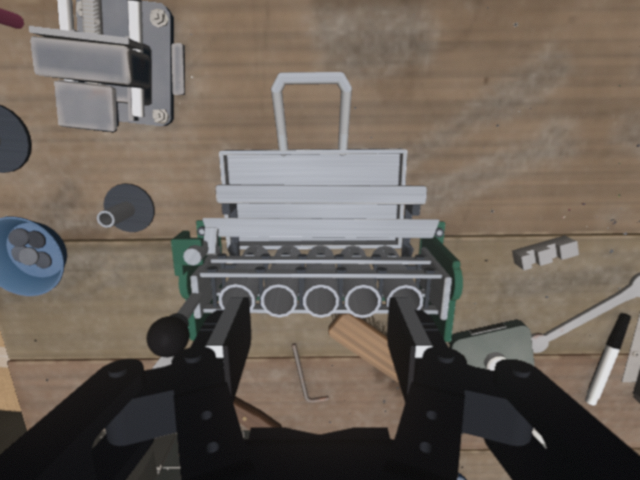

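The tray has been knocked forward: its handle is now at (311,78), which is about (443,10). The rack stands upright and the tube mouths are at y = 86, 51, 17, -18 and -54. I'm putting the tray back first.

Call:
servo_tool:
  increments:
    - [[4, -0.3, 0], 0.12, 0.45]
    - [[8, -0.6, 3], 0.24, 0.45]
    - [[11.2, -0.7, 6], 0.36, 0.45]
    - [[11.2, -0.7, 10], 0.48, 0.45]
    - [[11.2, -0.7, 13], 0.6, 0.45]
    - [[11.2, -0.7, 15], 0.72, 0.45]
    - [[11.2, -0.7, 15], 0.84, 0.45]
    - [[11.2, -0.7, 15], 0.96, 0.45]
    - [[11.2, -0.7, 15], 1.08, 0.45]
    - [[11.2, -0.7, 15], 1.2, 0.45]
    - [[11.2, -0.7, 15], 1.32, 0.45]
    - [[11.2, -0.7, 15], 1.44, 0.45]
    - [[11.2, -0.7, 15], 1.56, 0.45]
    - [[11.2, -0.7, 15], 1.56, 0.45]
    - [[11.2, -0.7, 19], 1.56, 0.45]
    - [[11.2, -0.7, 22], 1.56, 0.45]
    - [[11.2, -0.7, 24.7], 1.56, 0.45]
    - [[11.2, -0.7, 24.7], 1.56, 0.45]
    - [[11.2, -0.7, 24.7], 1.56, 0.45]

```text
t: 20.13
ee_pos: [442.6, 11.0, 53.1]
eef_rot: [-0.001, 0.707, 0.707, -0.001]
ft_force: [-0.2, 0.5, 0.7]
opening: 38.2
finger_force: 0.0
```

Call:
servo_tool:
  increments:
    - [[0, 0, 0], 0, 0]
    - [[0, 0, 0], 0, 0]
    - [[0, 0, 0], 0, 0]
    - [[0, 0, 0], 0, 0]
    - [[0, 0, 0], 0, 0]
  squeeze: 60

```text
t: 20.55
ee_pos: [444.4, 10.7, 54.9]
eef_rot: [0.001, 0.708, 0.706, 0.001]
ft_force: [-1.2, -1.0, 4.4]
opening: 7.8
finger_force: 58.6
```

Call:
servo_tool:
  increments:
    - [[0.2, 1.5, 0], 0, 0]
    - [[0.4, 3, 0], 0, 0]
    - [[0.6, 4.2, 0], 0, 0]
    - [[0.6, 4.6, 0], 0, 0]
    - [[0.6, 4.6, 0], 0, 0]
    - [[0.6, 4.6, 0], 0, 0.42]
    - [[0.6, 4.6, 0], 0, 0.42]
    - [[0.6, 4.6, 0], 0, 0.42]
    - [[0.6, 4.6, 0], 0, 0.42]
    - [[0.6, 4.6, -4], 0, 0.42]
    - [[0.6, 4.6, -8], 0, 0.42]
    - [[0.6, 4.6, -12], 0, 0.6]
    - [[0.6, 4.6, -16], 0, 0.6]
    - [[-3, 2, -20], 0, 0.6]
    - [[-7, 0, -22], 0, 0.6]
    - [[-10, 0, -22], 0, 0.6]
    - [[-14, 0, -22], 0, 0.6]
    - [[-18, 0, -22], 0, 0.6]
    - [[-20, 1, -22], 0, 0.6]
    - [[-20, 1, -22], 0, 0.6]

```text
t: 22.22
ee_pos: [454.7, -194.7, 274.3]
eef_rot: [0.002, 0.71, 0.705, -0.0]
ft_force: [0.1, -0.3, 0.4]
opening: 51.0
finger_force: 0.0
```

```bash
cat > k.py <<'E'
from h import *
import sys
w=arm.grab_frame("wrist"); b=arm.grab_frame("side"); a=arm.grab_frame("scene")
p,M=tool(); print(p, np.degrees(np.arctan2(M[1,0],M[0,0])))
for n,c in (("w",w),("si",b),("sc",a)):
    for q,z in (("rod_grip",168),("rod_seat",11),("tray_handle",72),("tray",0)):
        print(n,q,[(round(r["score"],2),np.round(r["uv"],1).tolist(),onz(c,r["uv"],z).round(1).tolist()[:2]) for r in arm.pinpoint(q,c)[:3]])
save(w,sys.argv[1])
E
python3 k.py w7.png
```

```text
[ 452.61361604 -188.81482934  273.38441677] 89.77203741011259
w rod_grip [(0.88, [369.6, 414.5], [493.8, -343.8]), (0.35, [353.5, 314.9], [479.3, -255.0])]
w rod_seat [(0.78, [428.8, 204.7], [573.6, -208.3]), (0.64, [353.4, 314.6], [494.6, -340.4])]
w tray_handle []
w tray []
si rod_grip [(0.72, [349.7, 183.1], [492.5, -342.2]), (0.66, [391.8, 197.8], [368.5, -241.5]), (0.22, [272.1, 298.0], [523.9, 303.9])]
si rod_seat [(0.68, [317.9, 255.9], [554.0, -199.8])]
si tray_handle [(0.64, [226.4, 361.4], [593.0, 371.8])]
si tray [(0.94, [275.3, 295.8], [611.9, 7.3])]
sc rod_grip []
sc rod_seat [(0.61, [366.5, 239.9], [565.9, -198.3])]
sc tray_handle [(0.62, [323.6, 270.3], [500.3, 18.2]), (0.53, [324.3, 220.6], [654.3, -115.3])]
sc tray [(0.74, [297.3, 268.5], [611.9, 18.8]), (0.54, [293.0, 264.8], [631.5, 18.5]), (0.17, [269.6, 229.7], [799.9, -23.7])]
```

View pics/w7.png

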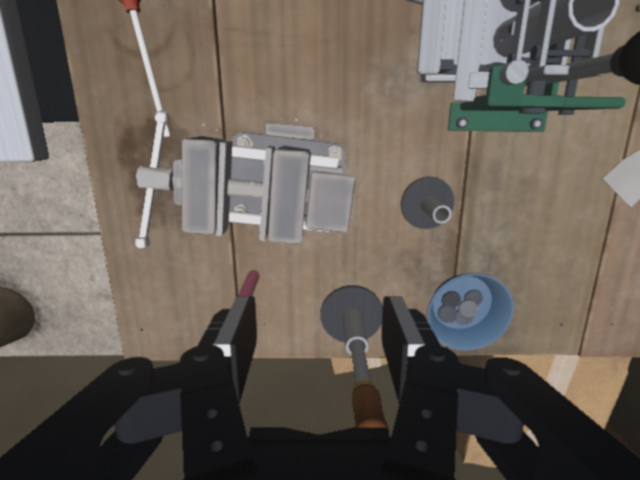

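The wrist view shows the brown handle at (369,405) in the larger stand (mouth at 357,345). The side view puts the tray back at about (612,13). I'm gripping the rod.

Call:
servo_tool:
  increments:
    - [[-4, 1, 0], 0, 0.6]
    - [[-8, 2, 0], 0, 0.6]
    - [[-12, 3, 0], 0, 0.6]
    - [[-15.4, 3.9, 0], 0, 0.6]
    - [[-15.4, 3.9, 0], 0, 0.6]
    - [[-15.4, 3.9, 0], 0, 0.6]
    - [[-15.4, 3.9, 4], 0, 0.6]
    - [[-15.4, 3.9, 8], 0, 0.6]
    - [[-15.4, 3.9, 12], 0, 0.6]
    - [[-15.4, 3.9, 12], 0, 0.6]
    - [[-15.4, 3.9, 12], 0, 0.6]
    - [[-15.4, 3.9, 12], 0, 0.1]
    - [[-15.4, 3.9, 12], 0, 0.1]
    - [[-15.4, 3.9, 12], 0, 0.1]
    - [[-15.4, 3.9, 12], 0, 0.1]
    - [[-15.4, 3.9, 12], 0, 0.1]
  squeeze: 70

```text
t: 24.3
ee_pos: [493.4, -344.7, 157.1]
eef_rot: [0.003, 0.708, 0.706, 0.0]
ft_force: [-1.2, 0.7, 9.1]
opening: 22.4
finger_force: 68.2
```

```bash
python3 k.py w8.png
```

```text
[ 493.38363496 -344.6598789   157.07066815] 89.82846232680575
w rod_grip [(0.96, [6.9, 189.6], [385.4, -291.8]), (0.56, [320.2, 323.0], [493.5, -344.3])]
w rod_seat [(0.85, [435.3, 24.5], [572.2, -208.6]), (0.76, [322.0, 217.0], [495.9, -341.5])]
w tray_handle []
w tray [(0.33, [480.6, 199.8], [622.3, -330.7])]
si rod_grip [(0.79, [349.5, 181.9], [494.8, -352.4]), (0.62, [391.1, 196.9], [370.9, -248.0])]
si rod_seat [(0.57, [312.0, 256.9], [568.0, -191.3]), (0.55, [349.2, 236.7], [493.4, -337.7]), (0.29, [261.5, 242.2], [727.6, -261.0])]
si tray_handle [(0.61, [323.9, 276.6], [490.2, 28.4]), (0.18, [258.4, 246.1], [683.6, -105.3])]
si tray [(0.73, [274.8, 295.5], [613.4, 6.1])]
sc rod_grip [(0.16, [313.0, 210.2], [611.4, -42.2])]
sc rod_seat [(0.83, [365.9, 235.4], [581.7, -211.2])]
sc tray_handle [(0.91, [323.6, 271.4], [497.2, 20.8])]
sc tray [(0.74, [298.7, 263.1], [626.6, 2.4])]
```

View pics/w8.png

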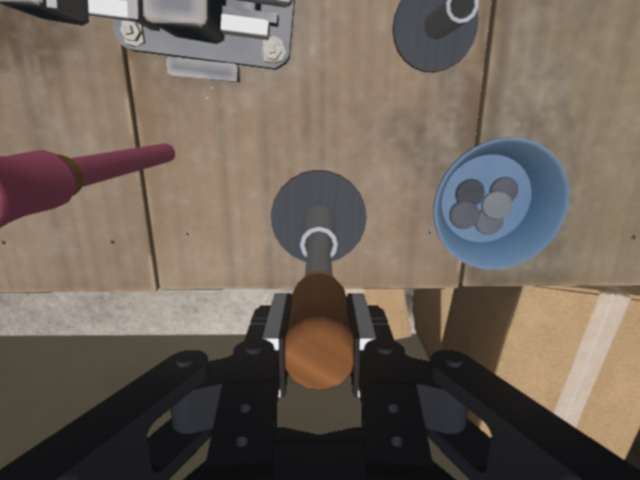

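The rod is held, with the handle at (320,350) and the stand mouth at (318,243). I'm lifting it and carrying it round the front to tube 1.

Call:
servo_tool:
  increments:
    - [[0, 0, -3], 0, 0.1]
    - [[0, 0, -6], 0, 0.1]
    - [[0, 0, -9], 0, 0.1]
    - [[0, 0, -12], 0, 0.1]
    - [[0, 0, -15], 0, 0.1]
    - [[0, 0, -17.5], 0, 0.1]
    - [[3, 0.5, -17.5], 0, 0.1]
    - [[7, 0.5, -17.5], 0, 0.1]
    - [[11, 0.5, -17.5], 0, 0.1]
    - [[15, 0.5, -17.5], 0, 0.1]
    - [[19, 0.5, -17.5], 0, 0.1]
    - [[23, 1, -17.5], 0, 0.1]
    - [[27, 1.5, -17.5], 0, 0.1]
    - [[31, 2, -17.5], 0, 0.1]
    - [[35, 2.5, -17.5], 0, 0.1]
    - [[39, 2.7, -17.5], 0, 0.1]
    - [[42, 2.7, -17.5], 0, 0.1]
    - [[43.1, 2.7, -17.5], 0, 0.1]
    - [[43.1, 2.7, -17.5], 0, 0.1]
    - [[43.1, 2.7, -17.5], 0, 0.1]

```text
t: 26.72
ee_pos: [520.0, 87.5, 329.7]
eef_rot: [0.001, 0.708, 0.707, 0.0]
ft_force: [-0.8, -0.7, -1.2]
opening: 22.2
finger_force: 69.5
```

```bash
cat > l.py <<'E'
from h import *
b=arm.grab_frame("side");a=arm.grab_frame("scene"); w=arm.grab_frame("wrist")
p,M=tool(); print(p,arm.state()["ft_force"])
for n,c in (("si",b),("sc",a),("w",w)):
    print(n,"expected tip",proj(c,p+[0,0,-146]).round(1),"grip",proj(c,p+[0,0,11]).round(1), [(q,round(r["score"],2),np.round(r["uv"],1).tolist()) for q in ("push_rod","rod_grip") for r in arm.pinpoint(q,c)[:2]])
    for q,z in (("tray_handle",72),("tray",0)): print(q,[(round(r["score"],2),onz(c,r["uv"],z).round(1).tolist()[:2]) for r in arm.pinpoint(q,c)[:1]])
u,v=proj(b,p+[0,0,-80]).astype(int); U,V=proj(a,p+[0,0,-80]).astype(int)
f=lambda c,u,v:cv2.resize(c["frame"][max(v-60,0):v+60,u-48:u+48],(384,480),interpolation=cv2.INTER_CUBIC)
cv2.imwrite("pics/rod.png",cv2.cvtColor(np.hstack([f(b,u,v),f(a,U,V)]),cv2.COLOR_RGB2BGR)); print(u,v,U,V)
E
python3 l.py
```

```text
[520.12153163  86.18462112 329.18500099] [-0.11690835 -0.65698626 -1.59865469]
si expected tip [303.  240.1] grip [300.5 166.4] [('push_rod', 0.83, [306.6, 239.8]), ('rod_grip', 0.71, [300.5, 166.0]), ('rod_grip', 0.58, [389.8, 196.7])]
tray_handle [(0.72, [492.3, 9.0])]
tray [(0.96, [610.1, 2.1])]
sc expected tip [295.2 244.3] grip [291.5 188. ] [('push_rod', 0.64, [295.1, 242.4]), ('rod_grip', 0.97, [288.9, 185.1]), ('rod_grip', 0.43, [303.4, 213.5])]
tray_handle [(0.62, [487.5, 20.2])]
tray [(0.72, [611.8, 14.4])]
w expected tip [319.4 221.7] grip [319.8 324.1] [('push_rod', 0.71, [315.4, 222.0]), ('rod_grip', 0.9, [321.2, 323.9])]
tray_handle [(0.97, [489.1, 13.7])]
tray [(0.93, [611.8, 18.0])]
301 210 293 221
```

View pics/rod.png

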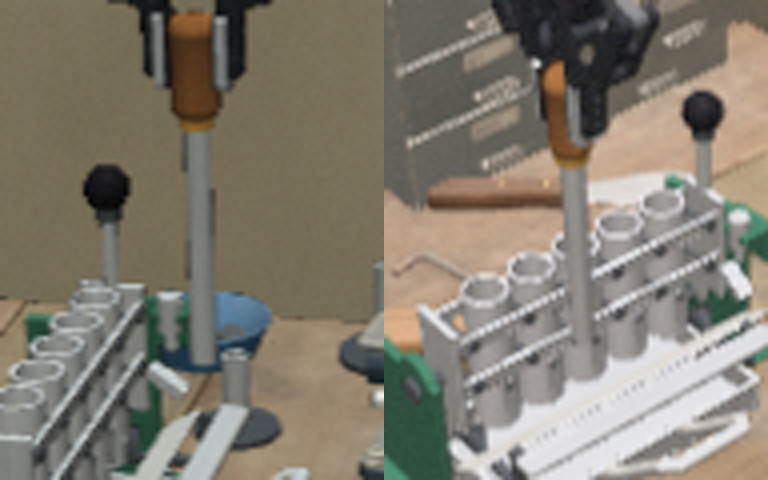

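The crops show the rod held vertically, with its tip at side pixel (304,240), within about 2 mm of where it should be. I'll check the tip's x offset from the wrist view's edges.

```bash
cat > m.py <<'E'
from h import *
w=arm.grab_frame("wrist"); p,M=tool()
g=cv2.GaussianBlur(cv2.cvtColor(w["frame"],cv2.COLOR_RGB2GRAY).astype(np.float32),(0,0),1)
gx=np.gradient(g,axis=1)
for h in (-140,-130,-115,-100,-80,-60):
    q=p+[0,0,h]; c=proj(w,q); l=proj(w,q-[7,0,0]); r=proj(w,q+[7,0,0]); y=int(round(c[1]))
    seg=lambda e:np.arange(int(e)-7,int(e)+8)
    L=seg(l[0]);Rr=seg(r[0])
    print(h,y,"pred",l[0].round(1),r[0].round(1),"edges",L[np.abs(gx[y,L]).argsort()[-2:]],Rr[np.abs(gx[y,Rr]).argsort()[-2:]])
    if h==-130: print(w["frame"][y,295:345,0].tolist())
b=arm.grab_frame("side")
g=cv2.cvtColor(b["frame"],cv2.COLOR_RGB2GRAY).astype(int)
for h in (-120,-90,-60):
    c=proj(b,p+[0,0,h]); y=int(round(c[1])); print("side",h,c.round(1),g[y,290:316].tolist())
E
python3 m.py
```

```text
-140 224 pred 310.4 328.7 edges [310 309] [327 328]
-130 227 pred 310.1 329.0 edges [310 309] [327 328]
[144, 140, 138, 145, 155, 162, 161, 159, 158, 162, 165, 169, 172, 163, 132, 96, 84, 82, 85, 87, 87, 89, 88, 89, 90, 90, 92, 91, 89, 89, 87, 84, 95, 120, 141, 148, 148, 142, 134, 129, 126, 128, 142, 164, 175, 174, 174, 174, 171, 173]
-115 233 pred 309.6 329.5 edges [309 308] [336 329]
-100 239 pred 309.0 330.1 edges [307 308] [329 337]
-80 249 pred 308.2 331.0 edges [306 307] [336 337]
-60 260 pred 307.2 332.0 edges [305 306] [337 336]
side -120 [302.5 228.9] [56, 61, 78, 107, 121, 124, 108, 79, 62, 56, 78, 117, 127, 126, 122, 116, 104, 109, 117, 116, 116, 116, 116, 112, 113, 113]
side -90 [302.  215.1] [105, 109, 109, 107, 108, 109, 109, 108, 110, 88, 84, 118, 126, 125, 120, 108, 103, 107, 109, 109, 110, 110, 110, 109, 109, 109]
side -60 [301.5 201.1] [109, 112, 111, 111, 112, 109, 111, 110, 111, 107, 107, 119, 123, 123, 116, 93, 83, 110, 107, 108, 110, 110, 108, 112, 110, 112]
```

Call:
servo_tool:
  increments:
    - [[0, 3, 0], 0, 0.1]
    - [[0, 6.5, 0], 0, 0.1]
    - [[0, 9.5, 0], 0, 0.1]
    - [[0, 10.2, 0], 0, 0.1]
    - [[0, 10.2, 0], 0, 0.1]
    - [[0, 10.2, 0], 0, 0.1]
    - [[0, 10.2, 1.5], 0, 0.1]
    - [[0, 10.2, 3], 0, 0.1]
    - [[0, 10.2, 5], 0, 0.1]
    - [[0, 10.2, 7], 0, 0.1]
    - [[0, 10.2, 7], 0, 0.1]

```text
t: 28.48
ee_pos: [618.5, 87.3, 255.3]
eef_rot: [-0.002, 0.708, 0.706, -0.002]
ft_force: [0.7, -0.3, -1.7]
opening: 22.4
finger_force: 69.6
```

Call:
servo_tool:
  increments:
    - [[0, 0, 1.5], 0, 0.1]
    - [[0, 0, 2.5], 0, 0.1]
    - [[0, 0, 3.5], 0, 0.1]
    - [[0, 0, 4.5], 0, 0.1]
    - [[0, 0, 5.5], 0, 0.1]
    - [[0, 0, 6.5], 0, 0.1]
    - [[0, 0, 7.2], 0, 0.1]
    - [[0, 0, 7.5], 0, 0.1]
    - [[0, 0, 7.5], 0, 0.1]

```text
t: 29.23
ee_pos: [621.8, 87.3, 182.9]
eef_rot: [-0.0, 0.708, 0.706, -0.0]
ft_force: [1.3, -0.4, -1.5]
opening: 22.2
finger_force: 69.7
```

```bash
python3 -c "
from h import *
b=arm.grab_frame('side');s=arm.state();print(s['ee_pos'],s['ft_force'],s['ft_torque'])
for n in ('blank1','blank2','push_rod','rod_grip'):
    print(n,[(round(r['score'],2),np.round(r['uv'],1).tolist(),onz(b,r['uv'],3).round().tolist()) for r in arm.pinpoint(n,b)[:3]])
p,M=tool(); print(proj(b,p+[0,0,11]))"
```

```text
[622.0974532   87.29494991 183.47238711] [ 1.32116649  0.49642862 -2.77394469] [ 0.03875365 -0.35078219  0.01474734]
blank1 [(0.26, [275.9, 297.5], [607.0, 20.0, 3.0])]
blank2 [(0.26, [275.9, 297.5], [607.0, 20.0, 3.0])]
push_rod []
rod_grip [(0.71, [391.0, 194.7], [413.0, -734.0, 3.0]), (0.5, [254.1, 231.7], [778.0, -348.0, 3.0])]
[254.96524062 231.80657153]
```

Call:
servo_tool:
  increments:
    - [[0, 0, -4], 0, 0.1]
    - [[0, 0, -8], 0, 0.1]
    - [[0, 0, -12], 0, 0.1]
    - [[0, 0, -13.5], 0, 0.1]
    - [[0, 0, -13.5], 0, 0.1]
    - [[-2, 0, -13.5], 0, 0.1]
    - [[-3.6, 0, -13.5], 0, 0.1]
    - [[-3.6, 0, -13.5], 0, 0.1]
    - [[-3.6, 0, -13.5], 0, 0.1]
    - [[-3.6, 0, -11], 0, 0.1]
    - [[-3.6, 0, -8], 0, 0.1]
    - [[-3.6, 0, -5], 0, 0.1]
    - [[-3.6, 0, -4], 0, 0.1]
    - [[-3.6, 0, -3], 0, 0.1]
    - [[-3.6, 0, -2.2], 0, 0.1]
    - [[-3.6, 0, -1.4], 0, 0.1]
    - [[-3.6, 0, -0.7], 0, 0.1]
    - [[-3.6, 0, 0], 0, 0.1]
    - [[-3.6, 0, 0], 0, 0.1]

```text
t: 31.07
ee_pos: [621.7, 51.3, 182.9]
eef_rot: [-0.0, 0.708, 0.706, -0.0]
ft_force: [0.5, 0.3, -2.2]
opening: 22.6
finger_force: 70.3
```

Call:
servo_tool:
  increments:
    - [[0, 0, -4], 0, 0.1]
    - [[0, 0, -8], 0, 0.1]
    - [[0, 0, -12], 0, 0.1]
    - [[0, 0, -13.5], 0, 0.1]
    - [[0, 0, -13.5], 0, 0.1]
    - [[-2, 0, -13.5], 0, 0.1]
    - [[-3.5, 0, -13.5], 0, 0.1]
    - [[-3.5, 0, -13.5], 0, 0.1]
    - [[-3.5, 0, -13.5], 0, 0.1]
    - [[-3.5, 0, -11], 0, 0.1]
    - [[-3.5, 0, -8], 0, 0.1]
    - [[-3.5, 0, -5], 0, 0.1]
    - [[-3.5, 0, -4], 0, 0.1]
    - [[-3.5, 0, -3], 0, 0.1]
    - [[-3.5, 0, -2.2], 0, 0.1]
    - [[-3.5, 0, -1.4], 0, 0.1]
    - [[-3.5, 0, -0.7], 0, 0.1]
    - [[-3.5, 0, 0], 0, 0.1]
    - [[-3.5, 0, 0], 0, 0.1]

```text
t: 32.65
ee_pos: [621.5, 16.3, 182.9]
eef_rot: [-0.0, 0.708, 0.706, -0.0]
ft_force: [0.1, -0.8, -2.0]
opening: 22.4
finger_force: 70.5
```

```bash
cat > n.py <<'E'
from h import *
b=arm.grab_frame('side');w=arm.grab_frame('wrist');a=arm.grab_frame('scene');s=arm.state();print(s['ee_pos'],s['ft_force'])
p,M=tool()
for n,c in (('si',b),('sc',a),('w',w)): print(n,proj(c,p+[0,0,11]).round(1),[(q,round(r['score'],2),np.round(r['uv'],1).tolist(),onz(c,r['uv'],z).round().tolist()[:2]) for q,z in (('rod_grip',190),('tray_handle',72),('knob',210),('tube1_mouth',155)) for r in arm.pinpoint(q,c)[:1]])
E
python3 n.py
```

```text
[622.22404647  16.26560017 184.31352529] [ 0.37311519  0.40842456 -0.51446415]
si [264.9 219.3] [('rod_grip', 0.89, [390.4, 193.5], [370.0, -211.0]), ('tray_handle', 0.65, [327.1, 275.4], [484.0, 22.0]), ('knob', 0.97, [277.2, 193.2], [631.0, -115.0]), ('tube1_mouth', 0.83, [255.2, 247.6], [627.0, 79.0])]
sc [291.9 208.7] [('rod_grip', 0.72, [269.5, 230.0], [596.0, 105.0]), ('tray_handle', 0.62, [324.1, 271.9], [495.0, 21.0]), ('knob', 0.93, [324.2, 190.2], [614.0, -83.0]), ('tube1_mouth', 0.58, [270.2, 232.5], [624.0, 86.0])]
w [321.1 325. ] [('rod_grip', 0.62, [316.4, 322.9], [620.0, 14.0]), ('tray_handle', 0.68, [129.3, 235.5], [490.0, 16.0]), ('tube1_mouth', 0.85, [322.9, 134.1], [623.0, 86.0])]
```

Everything is steady and the rod hasn't slipped. Tubes 4 and 5 are next.

Call:
servo_tool:
  increments:
    - [[0, 0, -4], 0, 0.1]
    - [[0, 0, -8], 0, 0.1]
    - [[0, 0, -12], 0, 0.1]
    - [[0, 0, -13.5], 0, 0.1]
    - [[0, 0, -13.5], 0, 0.1]
    - [[-2, 0, -13.5], 0, 0.1]
    - [[-3.5, 0, -13.5], 0, 0.1]
    - [[-3.5, 0, -13.5], 0, 0.1]
    - [[-3.5, 0, -13.5], 0, 0.1]
    - [[-3.5, 0, -11], 0, 0.1]
    - [[-3.5, 0, -8], 0, 0.1]
    - [[-3.5, 0, -5], 0, 0.1]
    - [[-3.5, 0, -4], 0, 0.1]
    - [[-3.5, 0, -3], 0, 0.1]
    - [[-3.5, 0, -2.2], 0, 0.1]
    - [[-3.5, 0, -1.4], 0, 0.1]
    - [[-3.5, 0, -0.7], 0, 0.1]
    - [[-3.5, 0, 0], 0, 0.1]
    - [[-3.5, 0, 0], 0, 0.1]

```text
t: 34.98
ee_pos: [621.4, -18.6, 182.9]
eef_rot: [-0.0, 0.708, 0.706, -0.0]
ft_force: [0.3, 0.2, -1.6]
opening: 22.6
finger_force: 70.5
```

Call:
servo_tool:
  increments:
    - [[0, 0, -4], 0, 0.1]
    - [[0, 0, -8], 0, 0.1]
    - [[0, 0, -12], 0, 0.1]
    - [[0, 0, -13.5], 0, 0.1]
    - [[0, 0, -13.5], 0, 0.1]
    - [[-2, 0, -13.5], 0, 0.1]
    - [[-3.4, 0, -13.5], 0, 0.1]
    - [[-3.4, 0, -13.5], 0, 0.1]
    - [[-3.4, 0, -13.5], 0, 0.1]
    - [[-3.4, 0, -11], 0, 0.1]
    - [[-3.4, 0, -8], 0, 0.1]
    - [[-3.4, 0, -5], 0, 0.1]
    - [[-3.4, 0, -4], 0, 0.1]

```text
t: 36.07
ee_pos: [618.3, -51.6, 218.6]
eef_rot: [-0.004, 0.708, 0.706, -0.002]
ft_force: [-0.4, -0.5, -2.0]
opening: 22.3
finger_force: 70.4
```

Call:
servo_tool:
  increments:
    - [[0, 0, 1], 0, 0.1]
    - [[0, 0, 1.8], 0, 0.1]

```text
t: 36.23
ee_pos: [621.7, -52.4, 205.2]
eef_rot: [-0.0, 0.708, 0.706, 0.0]
ft_force: [-0.4, -0.7, -0.9]
opening: 22.4
finger_force: 70.4
```

Call:
servo_tool:
  increments:
    - [[0, 0, 0.7], 0, 0.1]
    - [[0, 0, 1.4], 0, 0.1]
    - [[0, 0, 2.2], 0, 0.1]
    - [[0, 0, 2.2], 0, 0.1]

```text
t: 36.57
ee_pos: [621.1, -52.6, 182.7]
eef_rot: [-0.001, 0.708, 0.706, -0.0]
ft_force: [0.1, 0.6, -1.4]
opening: 22.5
finger_force: 70.5
```

Call:
servo_tool:
  increments:
    - [[0, 0, -4], 0, 0.1]
    - [[0, 0, -8], 0, 0.1]
    - [[0, 0, -12], 0, 0.1]
    - [[0, 0, -15], 0, 0.1]
    - [[0, 0, -15], 0, 0.1]
    - [[0, -4, -15], 0, 0.1]
    - [[0, -8, -15], 0, 0.1]
    - [[0, -12, -15], 0, 0.1]
    - [[0, -15, -15], 0, 0.1]
    - [[0, -15, -15], 0, 0.1]
    - [[0, -15, -15], 0, 0.1]

```text
t: 37.48
ee_pos: [470.5, -52.2, 334.4]
eef_rot: [0.001, 0.708, 0.706, 0.001]
ft_force: [0.8, 0.2, 0.0]
opening: 22.3
finger_force: 70.6
```

```bash
cat > o.py <<'E'
from h import *
w=arm.grab_frame("wrist");b=arm.grab_frame("side");a=arm.grab_frame("scene"); print(arm.state()["ee_pos"])
for n,c in (('si',b),('sc',a),('w',w)):
    for q,z in (('blank1',10),('tray',0),('tray_handle',72),('push_rod',180)): print(n,q,[(round(r['score'],2),np.round(r['uv'],1).tolist(),onz(c,r['uv'],z).round().tolist()[:2]) for r in arm.pinpoint(q,c)[:6]])
A=a["frame"][205:300,235:355]; W=w["frame"][0:480,320:640]
B=b["frame"][220:330,220:350]
im=np.hstack([cv2.resize(W,(320,480)),np.vstack([cv2.resize(A,(303,240),interpolation=cv2.INTER_CUBIC),cv2.resize(B,(303,240),interpolation=cv2.INTER_CUBIC)])])
cv2.imwrite("pics/z.png",cv2.cvtColor(im,cv2.COLOR_RGB2BGR))
E
python3 o.py
```

```text
[473.01780076 -52.49405977 334.21104434]
si blank1 []
si tray [(0.95, [278.9, 295.8], [604.0, 6.0])]
si tray_handle [(0.66, [326.3, 274.5], [487.0, 18.0])]
si push_rod [(0.72, [343.2, 215.5], [464.0, -71.0]), (0.54, [277.2, 197.8], [646.0, -165.0])]
sc blank1 [(0.54, [306.3, 259.0], [617.0, -17.0]), (0.49, [294.9, 260.0], [635.0, 9.0])]
sc tray [(0.94, [297.2, 268.2], [613.0, 18.0])]
sc tray_handle [(0.76, [322.7, 272.4], [496.0, 25.0])]
sc push_rod [(0.85, [350.9, 225.4], [490.0, -62.0])]
w blank1 []
w tray [(0.74, [439.5, 126.2], [615.0, 16.0])]
w tray_handle [(0.82, [341.4, 129.2], [493.0, 14.0]), (0.49, [437.8, 124.8], [591.0, 18.0])]
w push_rod [(0.94, [316.9, 220.9], [469.0, -54.0])]
```

View pics/z.png

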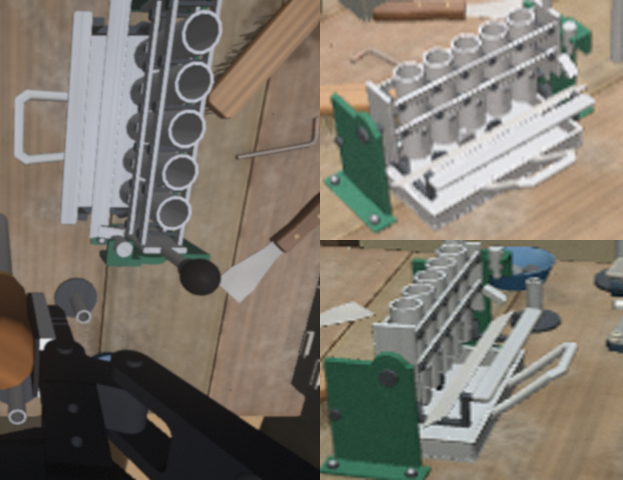

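The scene crop shows dark discs lying in the tray under the tubes (crop 445,150 and 490,125). I'm checking from above that every bore is clear.

Call:
servo_tool:
  increments:
    - [[0, 0, -4], 0, 0.1]
    - [[0, 0, -7], 0, 0.1]
    - [[2, 4, -7], 0, 0.1]
    - [[4.6, 8, -7], 0, 0.1]
    - [[4.6, 12, -7], 0, 0.1]
    - [[4.6, 14.9, -7], 0, 0.1]
    - [[4.6, 14.9, -7], 0, 0.1]
    - [[4.6, 14.9, -7], 0, 0.1]

```text
t: 38.9
ee_pos: [622.0, -6.6, 402.2]
eef_rot: [-0.001, 0.708, 0.706, -0.001]
ft_force: [-1.2, -0.4, -1.7]
opening: 22.3
finger_force: 70.5
```

```bash
cat > q.py <<'E'
from h import *
w=arm.grab_frame("wrist"); print(np.round(w["position"]),arm.state()["ee_pos"])
g=cv2.cvtColor(w["frame"],cv2.COLOR_RGB2GRAY)
for i,y in enumerate((86.3,51.3,16.3,-18.7,-53.7)):
    if abs(w["position"][1]-y)>60: continue
    m=proj(w,[621.5,y,155]); c=proj(w,[621.5,y,58])
    if not(20<c[0]<620 and 20<c[1]<460): continue
    u,v=m.round().astype(int); print("tube",i+1,"mouth",m.round(),"bottom",c.round())
    print(g[v-16:v+17:3,u-16:u+17:3])
E
python3 q.py
```

```text
[622.  69. 545.] [620.7219405   -6.67390218 402.77865316]
tube 1 mouth [319. 101.] bottom [319. 105.]
[[145 142  49  44  76 162 176 152 115  76  73]
 [149 145 110 153 183 133 115 115 168 170 108]
 [162 152 176 159  72  65  66  67  69 121 184]
 [163 152 178  75  72 105 107  85  69  70 154]
 [163 157 138  84 166 178 179 176 134  71  99]
 [157 171 112 149 175 179 179 178 173 101  77]
 [156 169 132 136 173 178 181 178 161 136  77]
 [157 159 155 140 173 178 182 179 163 140 111]
 [162 161 186 159 175 178 181 179 165 129 163]
 [168 167 170 187 176 177 182 179 167 167 173]
 [166 165 173 156 179 186 183 192 188 181 162]]
tube 2 mouth [319. 139.] bottom [320. 135.]
[[158 161 155 156 141 130 130 143 159 158 146]
 [172 169 173 162 186 171 185 176 190 186 160]
 [172 169 176 187 181 181 184 178 102 164 125]
 [174 168 181 146 179 180 185 117 119 102 176]
 [173 174 145 143 179 182 184  85 140 121 143]
 [173 183 107 148 180 181 187 102 137 114 115]
 [175 186 116 153 183 181 186 165  83  85 123]
 [176 169 146  92 151 177 180 153 100  87 168]
 [172 171 189 112  93 100 102  96  93 128 180]
 [162 168 166 183 131  99  98 104 141 184 148]
 [162 143  81  94 153 182 176 184 138  96  94]]
tube 3 mouth [319. 175.] bottom [320. 164.]
[[168 165 115  94 100 128 127 110  90 100 137]
 [177 166  98 146 189 188 184 187 171 113 127]
 [178 148 146 174 183 182 184 179 156 181 115]
 [179 157 172 160 184 183 182 179 149 122 173]
 [176 178 120 118 176 184 182 171 107  82 171]
 [177 187  95  88  98 122 119 100  92  84 166]
 [177 182 108  89  94  97  98  97  93  86 163]
 [163 153 150  89  94  96  99  96  92  96 180]
 [163 127 169 122  95  96  96  97  97 172 165]
 [163 137 104 171 157 121 119 137 174 163 148]
 [166 119  82  82 114 149 150 135  93  82  96]]
```

Call:
servo_tool:
  increments:
    - [[-4, 0, 0], 0, 0.1]
    - [[-8, 0, 0], 0, 0.1]
    - [[-10.4, 0, 0], 0, 0.1]
    - [[-10.4, 0, 0], 0, 0.1]
    - [[-10.4, 0, 0], 0, 0.1]

```text
t: 39.37
ee_pos: [619.0, -112.0, 404.3]
eef_rot: [-0.0, 0.709, 0.705, 0.0]
ft_force: [-0.4, 0.8, -1.4]
opening: 22.3
finger_force: 70.5
```

```bash
python3 q.py
```

```text
[619. -37. 547.] [ 619.25077243 -110.82229494  404.3631744 ]
tube 3 mouth [321.  61.] bottom [321.  73.]
[[178  82  76 100 172 185 190 185 132  80  80]
 [182 118 130 186 133  73  72  87 164 175  82]
 [181  97 187  83  66  66  68  69  72 149 166]
 [181 168 115  65  67  66  67  70  72  77 181]
 [182 184  75  66  66  67  69  72  71  71 145]
 [184 180  68  67  67  68  69  71  72  72 112]
 [183 181  68  75 133 155 146  92  73  73 116]
 [182 182  88 168 188 186 190 182 107  72 167]
 [182 149 162 175 188 187 190 185 158 101 185]
 [185  94 178 175 188 187 190 183 158 186 138]
 [184 117  94 182 193 194 194 197 193 143 107]]
tube 4 mouth [321. 101.] bottom [321. 105.]
[[179  75  74  82 142 177 178 157  92  76  87]
 [183 128 143 182 140  89  92 137 191 149 121]
 [184 177 190  86  69  71  72  72  84 182 153]
 [183 182 114  71 109 131 112  76  74 102 184]
 [182 184  79 161 188 185 185 163  79  76 178]
 [187 175 135 182 188 187 185 136  90  76 169]
 [184 179 135 169 189 185 184 122 155  85 169]
 [182 181 140 170 187 187 183 119 158  94 184]
 [182 177 185 179 188 185 183 101 111 148 175]
 [180 172 185 190 188 185 182 109 140 189 161]
 [179 176 173 150 188 197 202 197 187 178 154]]
tube 5 mouth [322. 138.] bottom [321. 135.]
[[143 142 143 131 108 115 119 125 125 118 135]
 [160 186 170 185 182 193 192 197 179 170 156]
 [158 175 191 176 186 183 181 156 172 178 158]
 [154 194 167 181 187 183 181 169 110 184 171]
 [163 161 144 179 186 184 181 160 124 135 188]
 [169 136 147 179 187 184 181 162 121 113 183]
 [166 134 161 181 185 184 181 168  97 114 185]
 [168 159  98 164 185 184 167 110  86 156 179]
 [158 188 113  95 109 107  99  96 108 185 163]
 [160 173 187 128  99  98  98 124 189 160 164]
 [146  78  90 158 184 176 187 163 107 116 162]]
```

All five bores show bright tray floor, so they are clear. I'm carrying the rod back over its stand.

Call:
servo_tool:
  increments:
    - [[-3, -4, 0], 0, 0.1]
    - [[-6, -8, 0], 0, 0.1]
    - [[-9, -12, 0], 0, 0.1]
    - [[-13, -12.8, 0], 0, 0.1]
    - [[-17, -12.8, 3], 0, 0.1]
    - [[-21, -12.8, 7], 0, 0.1]
    - [[-23.3, -12.8, 11], 0, 0.1]
    - [[-23.3, -12.8, 14], 0, 0.1]
    - [[-23.3, -12.8, 17], 0, 0.1]
    - [[-23.3, -12.8, 17], 0, 0.1]
    - [[-23.3, -12.8, 17], 0, 0.1]
    - [[-23.3, -12.8, 17], 0, 0.1]
    - [[-23.3, -12.8, 17], 0, 0.1]

```text
t: 40.5
ee_pos: [493.0, -343.0, 235.9]
eef_rot: [0.002, 0.708, 0.706, 0.0]
ft_force: [-0.3, -0.0, -1.0]
opening: 22.8
finger_force: 70.4
```

```bash
cat > r.py <<'E'
from h import *
w=arm.grab_frame("wrist"); p,M=tool(); print(p,arm.state()["ft_force"])
print("tip pred",proj(w,p+[0,0,-146]).round(1))
for q,z in (("push_rod",p[2]-146),("rod_seat",11)): print(q,[(round(r['score'],2),np.round(r['uv'],1).tolist(),onz(w,r['uv'],z).round(1).tolist()[:2]) for r in arm.pinpoint(q,w)[:3]])
# expected mouth of the seat below TCP
for P in ([493.4,-344.7,72],):
    c=proj(w,P); print("mouth pred",c.round(1))
g=cv2.cvtColor(w["frame"],cv2.COLOR_RGB2GRAY); u,v=proj(w,[493.4,-344.7,72]).round().astype(int)
print(u,v);print(g[v-32:v+33:4,u-30:u+31:3])
E
python3 r.py
```

```text
[ 493.2063996  -343.30765892  236.34991283] [ 0.34839428  0.18101032 -0.30645428]
tip pred [319.4 221.8]
push_rod [(0.84, [200.8, 148.9], [406.2, -287.7]), (0.75, [319.1, 222.6], [493.0, -343.9])]
rod_seat [(0.96, [410.1, 48.3], [572.7, -208.4]), (0.91, [322.7, 201.6], [496.7, -343.8])]
mouth pred [319.6 217.8]
320 218
[[ 81  80  80  80  80  80  80  81  82  81  79  80  80  80  78  82  82  80
   81  81  82]
 [ 80  80  81  80  79  79  81  80  83  84  84  83  80  81  79  81  81  83
   82  81  81]
 [ 80  79  80  80  79  80  80  81  85  87  89  88  84  80  79  83  82  82
   79  83  80]
 [ 81  80  82  82  79  79  79  83  86  89  90  87  85  79  79  82  81  82
   80  81  81]
 [ 79  79  80  80  80  79  78  84  88 102 109  89  83  79  76  82  82  81
   79  81  81]
 [ 81  79  81  79  80  77  84 162 172 155 150 174 178  99  75  81  81  82
   79  81  82]
 [ 81  80  81  80  79  86 175 128  82  83  82  86 106 180 113  82  83  83
   82  82  83]
 [ 81  80  79  80  77 130 163  76  84  87  89  87  80 123 163  82  83  81
   82  81  81]
 [ 82  80  80  81  79 151 146  78  85  89  91  88  81 104 168  83  83  81
   81  82  83]
 [ 84  81  80  81  80 100 170  83  84  89  90  90  79 159 132  81  85  82
   82  84 125]
 [132  95  82  81  80  77  98  82  84  88  88  88  81 127  80  80  82  83
   86 129 134]
 [138 141 112  83  80  80  79  81  84  88  88  88  82  78  79  82  86 119
  138 137 133]
 [139 142 135 133 127  96  81  82  83  87  89  87  82  81  98 123 137 138
  136 135 133]
 [136 139 138 135 137 140 107  81  85  87  87  86  82 106 139 140 136 135
  136 133 132]
 [134 137 134 134 137 141 101  81  84  86  88  86  81  98 138 137 135 135
  136 134 132]
 [136 138 137 137 137 139  91  81  86  87  87  85  83  90 138 138 135 131
  132 131 133]
 [132 135 133 132 135 136  84  82  86  88  86  86  82  82 135 134 133 132
  131 130 131]]
```

The rod tip and socket mouth line up within about 1 mm. I'm inserting the rod.

Call:
servo_tool:
  increments:
    - [[0, 0, 1], 0, 0.1]
    - [[0, 0, 2], 0, 0.1]
    - [[0, 0, 3], 0, 0.1]
    - [[0, 0, 4], 0, 0.1]
    - [[0, 0, 5], 0, 0.1]
    - [[0, 0, 6], 0, 0.1]
    - [[0, 0, 7], 0, 0.1]
    - [[0, 0, 7.8], 0, 0.1]
    - [[0, 0, 7.8], 0, 0.1]

```text
t: 41.4
ee_pos: [492.2, -344.3, 157.0]
eef_rot: [0.001, 0.708, 0.706, -0.0]
ft_force: [-1.3, 0.2, 12.9]
opening: 22.4
finger_force: 72.1
```

Call:
servo_tool:
  increments:
    - [[0, 0, 0], 0, 0.55]
    - [[0, 0, 0], 0, 0.55]
    - [[0, 0, 0], 0, 0.55]
    - [[0, 0, 0], 0, 0.55]
    - [[0, 0, -4], 0, 0.55]
    - [[0, 0, -8], 0, 0.55]
    - [[0, 0, -12], 0, 0.55]
    - [[0, 0, -14], 0, 0]
    - [[4, 1.5, -14], 0, 0]
    - [[8, 3, -14], 0, 0]
    - [[12, 4.5, -14], 0, 0]
    - [[16, 6, -14], 0, 0]
    - [[20, 7, -14], 0, 0]
    - [[24, 7.8, -14], 0, 0]
    - [[25.5, 7.8, -12], 0, 0]
    - [[25.5, 7.8, -8], 0, 0]
    - [[25.5, 7.8, -4], 0, 0]
    - [[25.5, 7.8, -2.1], 0, 0]
    - [[25.5, 7.8, -2.1], 0, 0]

```text
t: 42.98
ee_pos: [566.4, -87.0, 171.6]
eef_rot: [-0.005, 0.708, 0.706, -0.002]
ft_force: [-0.0, -0.4, -1.3]
opening: -0.1
finger_force: 0.0
```

```bash
cat > s.py <<'E'
from h import *
w=arm.grab_frame("wrist"); b=arm.grab_frame("side"); a=arm.grab_frame("scene")
s=arm.state(); print(s["ee_pos"],s["ft_force"],s["t"])
for n,c in (("w",w),("si",b),("sc",a)):
    for q,z in (("knob",200),("push_rod",11),("rod_grip",168),("tray_handle",72),("bar_mid",79),("tube5_mouth",146)):
        print(n,q,[(round(r["score"],2),np.round(r["uv"],1).tolist(),onz(c,r["uv"],z).round(1).tolist()[:2]) for r in arm.pinpoint(q,c)[:2]])
E
python3 s.py
```

```text
[571.36740049 -88.88127287 177.85455027] [ 0.58683135 -0.54883375  0.30827958] 43.1333
w knob [(0.65, [490.9, 374.4], [626.5, -96.9])]
w push_rod []
w rod_grip []
w tray_handle [(0.85, [189.0, 77.0], [488.8, 13.1])]
w bar_mid [(0.69, [286.6, 66.7], [547.1, 17.6])]
w tube5_mouth [(0.63, [449.7, 221.8], [625.2, -55.7])]
si knob [(0.86, [279.5, 196.2], [627.6, -122.6])]
si push_rod []
si rod_grip [(0.89, [391.2, 194.9], [372.1, -263.3]), (0.65, [351.4, 181.7], [489.9, -355.0])]
si tray_handle [(0.8, [327.0, 273.1], [486.8, 10.6])]
si bar_mid [(0.78, [302.6, 271.8], [538.8, 26.8])]
si tube5_mouth [(0.8, [278.7, 223.0], [621.7, -84.9])]
sc knob [(0.76, [321.8, 187.8], [638.1, -95.0])]
sc push_rod []
sc rod_grip []
sc tray_handle [(0.85, [328.4, 272.2], [487.1, 13.7])]
sc bar_mid [(0.56, [310.2, 255.5], [559.6, 12.9])]
sc tube5_mouth [(0.67, [313.0, 211.9], [629.0, -55.9]), (0.35, [323.1, 188.1], [696.1, -147.8])]
```

Call:
servo_tool:
  increments:
    - [[0, 1, 0], 0, 0]
    - [[0, 2, 0], 0, 0]
    - [[0, 2.8, 0.1], 0, 0]
    - [[0, 3.5, 0.2], 0, 0]
    - [[0, 4.2, 0.3], 0, 0]
    - [[0, 4.9, 0.4], 0, 0]
    - [[0, 5.6, 0.5], 0, 0]
    - [[0, 6.2, 0.6], 0, 0]
    - [[0, 6.8, 0.7], 0, 0]
    - [[0, 7.2, 0.8], 0, 0]
    - [[0, 7.6, 0.8], 0, 0]
    - [[0, 7.9, 0.8], 0, 0]
    - [[0, 7.9, 0.8], 0, 0]

```text
t: 45.12
ee_pos: [649.7, -88.5, 168.1]
eef_rot: [-0.001, 0.708, 0.706, -0.0]
ft_force: [-2.7, 0.7, -0.0]
opening: -0.1
finger_force: 1.0
```

Call:
servo_tool:
  increments:
    - [[0, 0.3, 0], 0, 0]
    - [[0, 0.6, 0], 0, 0]
    - [[0, 0.6, 0], 0, 0]

```text
t: 45.37
ee_pos: [652.0, -88.5, 168.2]
eef_rot: [-0.003, 0.708, 0.706, -0.002]
ft_force: [-11.6, 0.1, 5.1]
opening: 0.1
finger_force: 6.1
```

Call:
servo_tool:
  increments:
    - [[0, 0.3, 0], 0, 0]
    - [[0, 0.5, 0], 0, 0]
    - [[0, 0.5, 0], 0, 0]

```text
t: 45.62
ee_pos: [652.3, -88.4, 168.0]
eef_rot: [-0.006, 0.708, 0.706, -0.006]
ft_force: [-24.7, -0.6, 13.2]
opening: -0.1
finger_force: 13.0
```

Call:
servo_tool:
  increments:
    - [[0, -2, 0], 0, 0]
    - [[0, -5, -1], 0, 0]
    - [[0, -8, -4], 0, 0]
    - [[-2, -11, -8], 0, 0]
    - [[-6, -14, -12], 0, 0]
    - [[-10, -15, -15], 0, 0]
    - [[-13, -15, -15], 0, 0]
    - [[-13, -15, -15], 0, 0]
    - [[-13, -15, -15], 0, 0]

```text
t: 46.37
ee_pos: [511.9, -224.0, 322.9]
eef_rot: [0.005, 0.709, 0.705, 0.001]
ft_force: [0.4, -0.5, 0.1]
opening: -0.4
finger_force: 0.0
```

```bash
sed -i 's/("knob",200)/("knob",192)/' s.py; python3 s.py
```

```text
[ 510.70074559 -218.23577703  318.92774142] [-1.06041678  0.41795536  0.14925498] 46.5167
w knob [(0.77, [577.6, 22.0], [678.2, -91.0])]
w push_rod [(0.86, [211.4, 239.7], [379.7, -291.5]), (0.23, [578.1, 21.8], [789.3, -53.3])]
w rod_grip [(0.62, [164.9, 291.6], [381.4, -287.7])]
w tray_handle []
w bar_mid []
w tube5_mouth []
si knob [(0.93, [254.5, 201.6], [683.4, -98.4]), (0.52, [281.2, 241.0], [557.7, 117.0])]
si push_rod []
si rod_grip [(0.83, [390.1, 197.2], [373.2, -245.3])]
si tray_handle [(0.96, [328.2, 269.6], [487.5, -7.0]), (0.56, [244.9, 248.9], [711.8, -83.7])]
si bar_mid [(0.87, [303.2, 269.4], [540.2, 15.0])]
si tube5_mouth [(0.77, [264.6, 227.4], [647.2, -53.3])]
sc knob []
sc push_rod [(0.3, [297.1, 267.7], [605.2, 24.2])]
sc rod_grip []
sc tray_handle [(0.82, [324.5, 270.4], [498.5, 16.8])]
sc bar_mid [(0.59, [310.4, 256.6], [556.0, 15.3])]
sc tube5_mouth [(0.62, [304.4, 212.2], [642.9, -38.0])]
```

The rack is back at its latched pose: the knob is at (678,-91), as at the start, and a 25 N push hit the hard stop. The order asked puts the rod last, so I'm lifting it out and standing it back again.

Call:
servo_tool:
  increments:
    - [[-4, -0.6, 0], 0, 0.6]
    - [[-8, -1.2, 0], 0, 0.6]
    - [[-12.5, -1.8, 0], 0, 0.6]
    - [[-12.5, -1.8, 0], 0, 0.6]
    - [[-12.5, -1.8, 0], 0, 0.6]
    - [[-12.5, -1.8, 4], 0, 0.6]
    - [[-12.5, -1.8, 8], 0, 0.6]
    - [[-12.5, -1.8, 12], 0, 0.6]
    - [[-12.5, -1.8, 16], 0, 0.6]
    - [[-12.5, -1.8, 16.1], 0, 0.6]
    - [[-12.5, -1.8, 16.1], 0, 0.1]
    - [[-12.5, -1.8, 16.1], 0, 0.1]
    - [[-12.5, -1.8, 16.1], 0, 0.1]
    - [[-12.5, -1.8, 16.1], 0, 0.1]
    - [[-12.5, -1.8, 16.1], 0, 0.1]

```text
t: 48.67
ee_pos: [493.2, -344.4, 160.4]
eef_rot: [0.002, 0.708, 0.706, 0.0]
ft_force: [-0.2, 0.1, 5.2]
opening: 22.3
finger_force: 69.0
```

Call:
servo_tool:
  increments:
    - [[0, 0, -1.5], 0, 0.1]
    - [[0, 0, -3], 0, 0.1]
    - [[0, 0, -4.5], 0, 0.1]
    - [[0, 0, -6], 0, 0.1]
    - [[0, 0, -7], 0, 0.1]
    - [[0, 0, -7], 0, 0.1]
    - [[0, 0, -7], 0, 0.1]
    - [[0, 0, -7], 0, 0.1]

```text
t: 49.33
ee_pos: [491.3, -343.0, 227.2]
eef_rot: [-0.001, 0.708, 0.706, 0.0]
ft_force: [-0.3, -0.1, -1.6]
opening: 22.1
finger_force: 69.1
```

```bash
python3 r.py | head -6
```

```text
[ 491.10337174 -342.83278443  226.79591332] [ 0.48734201  0.16869137 -1.7988322 ]
tip pred [319.5 221.5]
push_rod [(0.7, [315.8, 219.2], [488.3, -341.0]), (0.63, [198.6, 150.5], [402.0, -288.5])]
rod_seat [(0.94, [412.9, 48.0], [570.9, -209.1]), (0.8, [323.3, 202.9], [494.7, -342.7])]
mouth pred [322.3 221. ]
322 221
```

```bash
python3 r.py | tail -36 | head -24
```

```text
mouth pred [322.6 221.4]
323 221
[[ 80  79  82  79  79  78  80  81  82  80  79  81  79  82  79  81  81  82
   81  81  81]
 [ 78  80  81  80  78  80  79  81  84  86  85  83  82  83  80  82  82  82
   82  80  81]
 [ 81  80  82  81  80  80  79  82  86  88  89  89  84  80  80  82  81  82
   80  81  81]
 [ 81  80  80  80  80  80  78  83  86  89  90  88  84  79  81  82  82  83
   81  82  83]
 [ 81  79  82  81  80  79  78  84  86  95 104  89  84  79  77  83  83  82
   81  80  83]
 [ 80  80  81  80  81  78  88 161 176 167 161 179 180 101  75  85  84  82
   80  82  83]
 [ 80  79  81  80  79  90 166 117  92  87  85  85 106 181 125  81  83  83
   83  82  81]
 [ 81  79  81  80  79 130  92  87  90  89  85  85  81 111 172  83  83  84
   80  83  82]
 [ 81  81  81  81  80 134  83  86  89  90  87  79  81  87 175  93  83  83
   83  82  83]
 [ 81  81  82  81  80  82  84  85  89  89  88  76  82 142 158  83  83  83
   82  81 116]
 [119  86  81  80  80  78  84  87  89  89  87  79 156 167  90  83  85  84
   84 121 134]
```

Call:
servo_tool:
  increments:
    - [[-0.1, 0.25, 0], 0, 0.1]
    - [[-0.1, 0.25, 0], 0, 0.1]
    - [[-0.1, 0.25, 0], 0, 0.1]
    - [[-0.1, 0.25, 0], 0, 0.1]

```text
t: 49.97
ee_pos: [494.3, -344.4, 227.7]
eef_rot: [-0.0, 0.708, 0.706, 0.0]
ft_force: [0.5, 0.3, -1.4]
opening: 22.4
finger_force: 69.0
```

```bash
python3 r.py
```

```text
[ 494.20858058 -344.31255568  227.77199265] [ 0.26006833 -0.48878942 -0.44134742]
tip pred [319.5 221.6]
push_rod [(0.78, [317.1, 221.1], [492.4, -343.9]), (0.69, [195.3, 149.9], [402.9, -289.5])]
rod_seat [(0.89, [322.3, 202.1], [496.9, -343.5]), (0.74, [412.6, 44.8], [573.7, -208.0])]
mouth pred [318.5 219. ]
318 219
[[ 80  79  81  82  79  78  79  79  81  79  81  79  81  81  80  80  82  82
   83  81  82]
 [ 80  78  80  81  80  79  80  78  81  82  87  85  82  81  79  82  82  81
   80  82  81]
 [ 81  79  79  80  79  81  80  80  84  88  89  89  87  84  81  79  82  83
   82  81  81]
 [ 81  80  80  81  80  79  78  83  86  87  89  89  87  82  78  81  83  82
   81  81  84]
 [ 81  80  80  79  80  79  76  83  86  99 116  95  87  80  75  81  82  83
   81  80  83]
 [ 81  79  81  80  80  79  79 148 174 163 136 163 184 140  76  81  83  83
   81  81  82]
 [ 80  80  80  81  80  80 169 147  83  83  82  84  88 161 164  80  82  82
   82  81  84]
 [ 80  80  80  82  79 104 175  79  82  86  89  88  83  81 180  95  83  83
   82  80  82]
 [ 80  81  80  81  78 126 165  74  84  89  89  89  83  76 170 115  84  82
   81  81  83]
 [ 86  82  80  82  81  84 178  96  83  88  89  88  83 109 176  83  82  84
   82  80  93]
 [134  99  80  81  81  79 105  99  84  86  88  89  83 112 102  78  84  83
   82  93 133]
 [136 139 125  86  81  79  80  79  85  86  89  89  84  75  81  80  82  90
  123 137 135]
 [136 141 139 134 126  99  81  79  83  89  88  89  86  76  84  98 127 138
  137 134 133]
 [136 140 138 134 136 139 131  83  83  88  89  86  86  80 134 140 139 135
  137 134 133]
 [134 136 138 133 137 141 132  82  84  87  88  87  85  78 133 139 138 135
  137 137 134]
 [136 137 140 138 137 139 122  83  84  88  87  86  85  79 123 138 137 135
  134 133 131]
 [133 137 136 133 136 137 113  82  85  89  88  86  85  77 117 139 136 133
  130 130 130]]
```

Centred again. I'm inserting and watching the force.

Call:
servo_tool:
  increments:
    - [[0, 0, 1], 0, 0.1]
    - [[0, 0, 2], 0, 0.1]
    - [[0, 0, 3], 0, 0.1]
    - [[0, 0, 4], 0, 0.1]
    - [[0, 0, 5], 0, 0.1]
    - [[0, 0, 6], 0, 0.1]
    - [[0, 0, 6.7], 0, 0.1]
    - [[0, 0, 6.9], 0, 0.1]
    - [[0, 0, 6.9], 0, 0.1]

```text
t: 50.87
ee_pos: [494.5, -345.0, 160.4]
eef_rot: [0.001, 0.708, 0.706, -0.0]
ft_force: [-2.7, 2.5, 13.7]
opening: 22.7
finger_force: 71.1
```

Call:
servo_tool:
  increments:
    - [[0, 0, 0], 0, 0.6]
    - [[0, 0, 0], 0, 0.6]
    - [[0, 0, 0], 0, 0.6]
    - [[0, 0, 0], 0, 0.6]
    - [[0, 0, 0], 0, 0.6]
    - [[0, 0, -4], 0, 0.6]
    - [[0, 0, -8], 0, 0.6]
    - [[0, 0, -12], 0, 0.6]
    - [[0, 0, -16], 0, 0.6]
    - [[6, -1, -18], 0, 0.6]
    - [[12, -2, -18], 0, 0.6]
    - [[15, -2, -18], 0, 0.6]
    - [[15, -2, -18], 0, 0.6]
    - [[15, -2, -18], 0, 0.6]

```text
t: 52.03
ee_pos: [473.5, -189.1, 339.4]
eef_rot: [-0.001, 0.707, 0.707, 0.001]
ft_force: [-0.4, -0.4, 0.3]
opening: 51.3
finger_force: 0.0
```

```bash
cat >> s.py <<'E'
hsv=cv2.cvtColor(b["frame"][160:240,335:375],cv2.COLOR_RGB2HSV)
m=cv2.inRange(hsv,(3,130,60),(15,255,255)); ys,xs=np.nonzero(m); print("brown",len(xs),xs.mean()+335,ys.min()+160,ys.max()+160)
for q,z in (("gauge_block",12),("blue_dish",0),("tray",0),("blank1",8)):
    for n,c in (("w",w),("si",b),("sc",a)): print(n,q,[(round(r["score"],2),onz(c,r["uv"],z).round(1).tolist()[:2]) for r in arm.pinpoint(q,c)[:2]])
E
python3 s.py
```

```text
[ 474.88806511 -194.53187376  338.92238304] [-0.65922647  0.13854878 -0.53037731] 52.1833
w knob [(0.93, [611.1, 89.4], [679.7, -92.6])]
w push_rod [(0.84, [252.2, 264.2], [385.1, -293.5])]
w rod_grip [(0.89, [215.0, 322.2], [377.2, -290.9]), (0.65, [340.7, 372.4], [493.9, -345.0])]
w tray_handle [(0.61, [341.7, 370.3], [501.5, -412.4])]
w bar_mid []
w tube5_mouth [(0.73, [542.2, 41.5], [649.9, -53.7])]
si knob [(0.84, [255.4, 196.8], [691.9, -131.8]), (0.19, [226.2, 362.1], [523.3, 530.3])]
si push_rod []
si rod_grip [(0.85, [349.0, 183.0], [494.6, -342.7]), (0.67, [388.8, 194.0], [378.9, -269.2])]
si tray_handle [(0.78, [325.4, 273.0], [490.4, 10.7])]
si bar_mid [(0.64, [303.4, 268.2], [541.1, 9.1])]
si tube5_mouth [(0.57, [264.1, 226.1], [650.7, -60.8])]
sc knob [(0.88, [307.6, 184.3], [684.9, -84.9])]
sc push_rod []
sc rod_grip []
sc tray_handle [(0.9, [326.7, 269.4], [497.7, 10.2])]
sc bar_mid [(0.92, [308.6, 255.6], [562.0, 16.3])]
sc tube5_mouth [(0.63, [307.2, 210.7], [643.2, -47.7])]
brown 148 350.5 173 192
w gauge_block []
si gauge_block [(0.79, [625.4, 298.9])]
sc gauge_block [(0.77, [608.1, 301.9]), (0.54, [800.3, -131.4])]
w blue_dish [(0.88, [623.5, -329.2])]
si blue_dish []
sc blue_dish [(0.72, [635.0, -338.1])]
w tray []
si tray [(0.83, [611.9, 1.9]), (0.17, [627.4, -312.9])]
sc tray [(0.74, [634.3, -37.3]), (0.65, [618.0, 17.9])]
w blank1 [(0.67, [493.5, -342.6]), (0.39, [628.2, -14.7])]
si blank1 []
sc blank1 []
```

```bash
python3 -c "
from cell import arm
print(arm.hand_in())"
```

```text
the job is handed in; nothing more can be done
None
```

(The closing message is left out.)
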